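Dry-fit the gear shaft stack

TASK

Dry-fit the gear shaft that stands upright in the holding fixture: slide onto it, from its shoulder up, the large ball bearing, then the spacer sleeve, then the toothed gear, then the small ball bearing, and last nest the flanged bearing cap over the small bearing. Every piece must sit level and fully home on the one below, and the caliper, the oil bottle and the tape measure must stay where they are.

Things in the scene. Friction and masses are not known exactly. Their poses are not given: they have to be found in the camera images.
- shaft_stand: Fixed holding fixture: grey base 96x96 mm, dark clamp boss 42 mm across (ear 33 mm out) up to 40 mm, upright bright shaft. Shaft heights in mm: shoulder 28 across up to 50 (large bearing's seat), 20 diameter 50 to 85, cone to 15 diameter at 90, 15 diameter to 97, tapered nose to 9 diameter at tip 102. Origin: on the shaft axis at bench level; z up along the shaft
- large_bearing: Large ball bearing, bright steel rings with black seal, 52 mm outer diameter, bore 23 mm, 15 mm thick, lying flat. Origin: centre of its underside, z up. Fully home its origin is 50 mm above the stand's origin
- spacer: Plain spacer sleeve of bare aluminium, the narrowest of the rings: 32 mm outer diameter, bore 23 mm, 12 mm tall, standing on end. Origin: centre of its underside, z up. Fully home (on the large bearing) its origin is 65 mm above the stand's origin
- gear: Spur gear of dark steel with 26 teeth, 56 mm over the teeth, bore 23 mm, 14 mm thick, lying flat; grasp it across the teeth. Origin: centre of its underside, z up. Fully home (on the spacer) its origin is 77 mm above the stand's origin
- small_bearing: Small ball bearing, bright steel rings with black seal, 42 mm outer diameter, bore 18 mm (it passes only the thin upper part of the shaft), 13 mm thick, lying flat. Origin: centre of its underside, z up. Fully home (on the gear) its origin is 91 mm above the stand's origin
- bearing_cap: Aluminium bearing cap, pocket down: flange 68 mm across, 5 thick, with 4 dark holes; body 53 across up to 15; boss 28 across from 15 to 29 above the underside (grasp here); hexagon plug to 33. Pocket 45 across, 10 deep, mouth widened to 51. Origin: centre of underside, z up. Fully home (pocket ceiling resting on the small bearing) its origin is 94 mm above the stand's origin
- oil_bottle: Bystander: small white and yellow oil bottle with a red spout, 48 mm across, 134 mm tall, standing at the back. Origin: centre of its underside
- tape_measure: Bystander: yellow and black tape measure, 58 x 74 x 35 mm, lying at the back. Origin: centre of its underside
- caliper: Bystander: steel caliper, 214 x 82 x 13 mm, lying along the right of the work. Origin: middle of its underside

How it is judged:
By the outcome, as a careful person would: the job done as asked, in the order asked, and still so for the second after the job is handed in, with the robot touching nothing.
It also fails if it takes over 112 s, if anything falls off the work surface, if the arm or the gripper's body presses on something with over 40 N, if the wrist force passes 120 N, or if a joint passes its speed limit or range.

ROBOT

A 6-joint arm with a two-finger parallel gripper is mounted at the origin on a cart in front of the work surface, level with it; the furniture and walls round the work are solid. World frame = base frame: x ahead of the robot, y to its left, z up, the work surface at z = 0. Lengths are in m, angles in rad, forces in N, time in s.
With the tool pointing down it reaches from about 0.325 to 0.9 m from the base axis. Payload 6.1 kg.
Tool frame: the origin (TCP) lies midway between the tips of the shut fingers; the grasp point (between the pads) lies 19 mm behind it (arm.tcp_to_grasp is the distance from the TCP to the grasp point, in m); z points along the fingers, y is the line along which they close (so a half turn about z gives the same grasp; the last joint's range is limited). The gripper opens to 85 mm and grips with 20 to 120 N. Pads are 22 mm wide; open, the fingers measure 114 mm over their backs; the gripper's body (76 mm by 85 mm) begins 54 mm behind the grasp point. The pads swing forward as they close: fully open they stand 13 mm farther back than shut.
Start: joints at [-1.453, 0.22, 1.526, -0, 1.395, -0.126], TCP at [0.151, -0.607, 0.198] pointing down, gripper open.
Joint ranges: [-2.98, 2.98], [-0.91, 2.08], [0.09, 2.57], [-1.24, 4.39], [0.2, 2.65], [-2.68, 2.68]. Speed limits (rad/s): [2.57, 2.57, 3.01, 3.14, 3.14, 3.14].

INTERFACE

Orientations are given as a rotation vector (axis times angle).
In Python, from workcell import arm gives the robot as it stands. The module is installed in compiled form; this text tells all that it offers.
- The arm moves only by the tool send_rows, never from a script. Its argument "targets" is one flat list of numbers, 4 for each row, row after row: the shift along the world's x, y, z in mm, then the turn about the world's z in degrees. In form: [dx, dy, dz, yaw, dx, dy, dz, yaw, ...]. A call has 1 to 5 rows; each row shifts and turns the commanded pose from where the row before left it; what a row does not reach is not made up. A row lasts 1/12 s, in which the tool goes at most 41.7 mm and 7.16 degrees, less where a joint would pass 70% of its speed; a pose out of reach is approached as far as the arm can. A call is refused whole if a number of a shift passes 41.7 or a number of a turn 7.16, either way. A call with a gripper value outside its range is refused whole. "jaw" is the finger opening in mm, from 0 to 85.4, set as the call begins (left out, the last holds). The fingers move at their own pace and stop on an object; the grip force is fixed at half the most. Time passes only in rows, so rows that do not move let the fingers close. It gives the time, the measured TCP pose, the force, the opening and the grip force at its end, in the units of the state.
- arm.state(): the state, without advancing time (a new reading comes with each control period).
- arm.snapshot(name): name is "side" or "top"; returns (picture, depth): 384x512x3 uint8, red, green, blue; 384x512 float32, m along the optical axis (not along the pixel's ray), 0 where there is no reading.
- arm.camera_model(name): a dict with "fx", "fy", "cx", "cy" (pixels), "camera_from_world" (4x4, takes a point from world to camera coordinates). Camera axes: x right, y down, z forward; pixel columns grow to the right and rows downward; lengths in m; the calibration is good to about 2 mm. A picture is of the moment at which its call begins. camera_model takes no time and is no camera call.
- arm.job_done(): hands the job in; it is judged then, once.
The state is a dict: "clock": time; "joint_pos": joint angles; "joint_vel": joint speeds; "joint_efforts": joint torques, N m; "tool_pos": TCP position; "eef_rot": TCP orientation; "force": force on the tool from outside, world axes, zero at the start; "wrist_torque": the same for the moment, N m; "opening": opening from 0.0 (shut) to 1.0 (fully open); "gripper_force": force on a finger pad.
Only numpy, scipy, OpenCV 4.12 (cv2) and the standard library are available. Lean on these libraries where they do the work, as an engineer would, in place of code of your own. Each camera call takes 0.05 s, during which the arm holds its last target. There are 200 camera calls.

## Working session

There is one attempt and no reset: what is moved stays moved. The work goes in short steps, Python scripts to look and compute and a tool call to move; the robot and the scene stay as the last step left them, time stands still between calls to the robot, and variables do not carry over. Pictures are saved under pics/ and viewed, at most 14 in all, crops included, and the job is handed in when it is done.

Besides the shell and the picture viewer there is one more tool, called after "Call:" by a JSON object that holds its "fn" and its "kwargs", one argument or row to a line. send_rows: Moves the arm, as the interface text tells. Its arguments: {"type":"object","properties":{"targets":{"type":"array"},"jaw":{"type":"number"}},"required":["targets"]}

```bash
mkdir -p pics; python3 - <<'E'
from workcell import arm
import cv2,numpy as np
for n in("top","side"):
    p,d=arm.snapshot(n); np.savez(f"{n}.npz",p=p,d=d)
    cv2.imwrite(f"pics/{n}0.png",p[:,:,::-1])
    m=arm.camera_model(n);print(n,{k:np.round(v,3).tolist() for k,v in m.items()})
print(arm.state())
E
```

```text
top {'fx': 355.659, 'fy': 355.659, 'cx': 256.573, 'cy': 193.153, 'camera_from_world': [[0.003, -1.0, -0.005, -0.019], [-0.991, -0.003, -0.137, 0.596], [0.137, 0.006, -0.991, 0.822], [0.0, 0.0, 0.0, 1.0]]}
side {'fx': 377.998, 'fy': 377.998, 'cx': 253.586, 'cy': 185.903, 'camera_from_world': [[-0.998, -0.062, -0.003, 0.586], [-0.039, 0.669, -0.743, 0.069], [0.048, -0.741, -0.67, 0.845], [0.0, 0.0, 0.0, 1.0]]}
{'clock': 0.1, 'joint_pos': array([-1.45310470e+00,  2.21157513e-01,  1.52744504e+00, -2.04464389e-05,
        1.39471370e+00, -1.26078749e-01]), 'joint_vel': array([ 0.00149448, -0.00309697, -0.00093271, -0.00062017, -0.00040703,
        0.00094028]), 'joint_efforts': array([-6.53625666e-04, -4.98243213e+01, -3.90546620e+01, -3.22031956e-04,
        5.76595528e-03,  6.62990985e-06]), 'tool_pos': array([ 0.15078502, -0.60593823,  0.19672968]), 'eef_rot': array([-3.11657420e+00, -3.81762266e-01,  2.02505826e-05]), 'force': array([0.96456753, 0.06157566, 0.26620458]), 'wrist_torque': array([-0.02018555, -0.02173115, -0.04615517]), 'gripper_force': 0.0, 'opening': 0.9963816381781547}
```

View pics/top0.png

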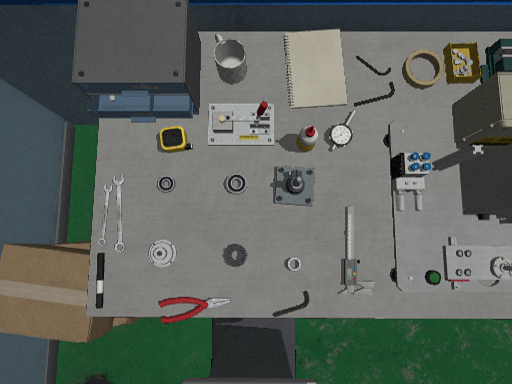

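View pics/side0.png

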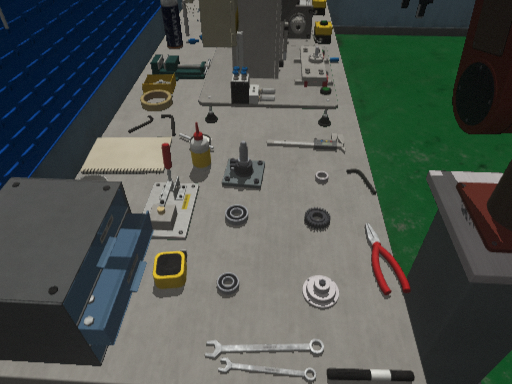

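The top view shows the small bearing at (166,184), the large bearing at (235,183) and the stand at (295,184). The cap is at (162,253), the gear at (235,255), the spacer at (293,264), the bottle at (308,138), the tape at (173,139) and the caliper near (350,250). The side view shows the same layout. Next I measure by ray casting in both views.

```bash
cat > h.py <<'E'
import numpy as np,cv2
from workcell import arm
M={n:arm.camera_model(n) for n in("top","side")}
def ray(n,uv):
    m=M[n];T=m["camera_from_world"];R=T[:3,:3];C=-R.T@T[:3,3]
    uv=np.atleast_2d(uv).astype(float)
    d=np.c_[(uv[:,0]-m["cx"])/m["fx"],(uv[:,1]-m["cy"])/m["fy"],np.ones(len(uv))]
    return C,d@R
def plane(n,uv,z):
    C,d=ray(n,uv);return C+d*((z-C[2])/d[:,2])[:,None]
def cloud(n,D):
    v,u=np.mgrid[:384,:512];C,d=ray(n,np.c_[u.ravel(),v.ravel()])
    return (C+d*D.reshape(-1,1)).reshape(384,512,3)
def proj(n,P):
    m=M[n];T=m["camera_from_world"];q=np.atleast_2d(P)@T[:3,:3].T+T[:3,3]
    return np.c_[q[:,0]/q[:,2]*m["fx"]+m["cx"],q[:,1]/q[:,2]*m["fy"]+m["cy"]]
E
cat > meas.py <<'E'
from h import *
# name: px in top, height of top, outer diameter
O=dict(small=((166,184),.013,.042),large=((235,183),.015,.052),cap=((162,253),.029,.028),gear=((235,255),.014,.056),spacer=((293,264),.012,.032),stand=((295,184),.102,.02))
if __name__=="__main__":
    for n in("top","side"):
        f=np.load(n+".npz");P=cloud(n,f["d"])
        for k,(uv,h,D) in O.items():
            g=plane("top",uv,h)[0]
            near=np.hypot(P[...,0]-g[0],P[...,1]-g[1])<.045
            zb=h-.006 if k not in("stand",) else .06
            m=near&(P[...,2]>zb)&(f["d"]>0)
            vu=np.argwhere(m)[:,::-1]
            if len(vu)<5: print(n,k,"few");continue
            q=P[m]; 
            (cx,cy),r=cv2.minEnclosingCircle(q[:,:2].astype(np.float32))
            w=plane(n,vu,h); (ax,ay),ra=cv2.minEnclosingCircle(w[:,:2].astype(np.float32))
            print(n,k,len(q),"depthcircle",np.round([cx*1e3,cy*1e3,2e3*r],1),"planecircle",np.round([ax*1e3,ay*1e3,2e3*ra],1),"mean",np.round(w.mean(0)*1e3,1),"ztop",np.round(np.percentile(q[:,2],[50,95])*1e3,1))
    ims=[]
    for k,(uv,h,D) in O.items():
        p=np.load("top.npz")["p"];u,v=uv
        a=cv2.resize(p[v-20:v+20,u-20:u+20],(260,260),interpolation=cv2.INTER_CUBIC);ims.append(a)
    cv2.imwrite("pics/crops.png",np.vstack([np.hstack(ims[:3]),np.hstack(ims[3:])])[:,:,::-1])
E
python3 meas.py
```

```text
top small 190 depthcircle [623.6 211.6  42.2] planecircle [622.7 211.6  43.2] mean [623.  211.2  13. ] ztop [13.2 16.4]
top large 273 depthcircle [624.3  34.1  52.1] planecircle [623.8  34.4  52.7] mean [624.   34.2  15. ] ztop [15.3 18.2]
top cap 117 depthcircle [450.8 215.4  28.8] planecircle [450.9 215.   29. ] mean [450.4 215.3  29. ] ztop [29.7 34.9]
top gear 297 depthcircle [445.8  33.8  55.8] planecircle [445.7  33.8  55.9] mean [445.9  33.9  14. ] ztop [14.2 17. ]
top spacer 76 depthcircle [ 419.3 -103.7   59.2] planecircle [ 419.6 -103.2   58.9] mean [ 424.7 -108.3   12. ] ztop [12.7 14.6]
top stand 76 depthcircle [ 619.3 -112.2   20. ] planecircle [ 614.2 -110.4   23.9] mean [ 614.7 -109.3  102. ] ztop [ 91.4 103.9]
side small 318 depthcircle [622.5 213.2  43. ] planecircle [622.3 214.5  44.4] mean [622.2 215.1  13. ] ztop [11.9 13.7]
side large 300 depthcircle [623.6  35.8  53.5] planecircle [622.3  38.2  56.8] mean [623.1  38.4  15. ] ztop [13.8 15.7]
side cap 189 depthcircle [449.8 217.5  29.8] planecircle [449.8 219.5  32.3] mean [450.  219.3  29. ] ztop [28.9 33.9]
side gear 346 depthcircle [444.7  35.8  57.2] planecircle [445.1  37.9  60.8] mean [445.1  38.2  14. ] ztop [12.9 15.4]
side spacer 80 depthcircle [ 425.  -107.3   33.8] planecircle [ 425.  -103.7   38.3] mean [ 425.3 -103.9   12. ] ztop [10.8 13.3]
side stand 132 depthcircle [ 619.6 -109.6   21.5] planecircle [615.9 -81.2  69.5] mean [615.9 -78.8 102. ] ztop [ 81.8 100.6]
```

View pics/crops.png

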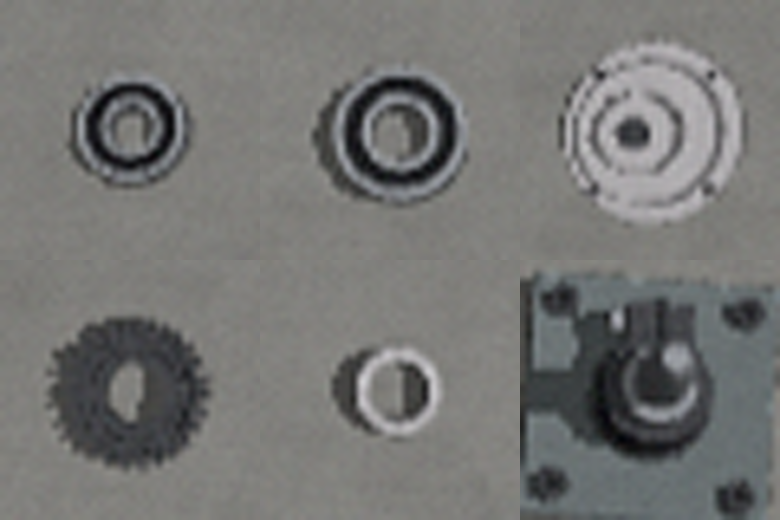

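The crops show each ring cleanly: the outlines match the stated diameters to about 1 mm. The bright ear is behind the shaft in the last crop. Next I refine the stand axis and the spacer.

```bash
cat > ref.py <<'E'
from h import *
from scipy.optimize import least_squares
for n in("top","side"):
    f=np.load(n+".npz");P=cloud(n,f["d"])
    C=ray(n,(0,0))[0]
    q=P[(np.hypot(P[...,0]-.619,P[...,1]+.111)<.022)&(f["d"]>0)]
    for lo,hi,r in((.054,.082,.010),(.090,.097,.0075)):
        s=q[(q[:,2]>lo)&(q[:,2]<hi)]
        o=least_squares(lambda c:np.hypot(s[:,0]-c[0],s[:,1]-c[1])-r,(.619,-.111),loss="soft_l1",f_scale=.001)
        print(n,"shaft",lo,len(s),np.round(o.x*1e3,1),"rms",np.round(1e3*np.sqrt(np.mean(o.fun**2)),2))
    t=q[q[:,2]>.099];print(n,"tip",len(t),np.round(t.mean(0)*1e3,1))
    m=(np.hypot(P[...,0]-.425,P[...,1]+.108)<.024)&(P[...,2]>.007)&(P[...,2]<.02)
    (x,y),r=cv2.minEnclosingCircle(P[m][:,:2].astype(np.float32));print(n,"spacer",m.sum(),np.round([x*1e3,y*1e3,2e3*r],1),np.round(P[m].mean(0)*1e3,1))
    # base plate corners
    b=(np.hypot(P[...,0]-.619,P[...,1]+.111)<.075)&(P[...,2]>.006)&(P[...,2]<.03)
    (c,wh,a)=cv2.minAreaRect(P[b][:,:2].astype(np.float32));print(n,"base",np.round(np.array(c)*1e3,1),np.round(np.array(wh)*1e3,1),a)
E
python3 ref.py
```

```text
top shaft 0.054 19 [ 619.9 -112.6] rms 0.17
top shaft 0.09 9 [ 619.8 -112.5] rms 0.49
top tip 26 [ 619.5 -112.8  102.2]
top spacer 74 [ 427.4 -110.9   37.5] [ 425.5 -108.8   12.5]
top base [ 619.3 -120.3] [111.8  96.7] 85.75846099853516
side shaft 0.054 84 [ 619. -112.] rms 1.08
side shaft 0.09 15 [ 619.1 -112. ] rms 1.21
side tip 16 [ 619.7 -109.8  100.7]
side spacer 71 [ 425.  -107.3   33.8] [ 424.8 -105.7   10.9]
side base [ 619.1 -109.9] [99.5 96.3] 85.61479949951172
```

Call:
{"fn": "send_rows", "kwargs": {
  "targets": [20,35,5,-7,20,35,5,-7,20,35,5,0,20,35,0,0,20,35,0,0],
  "jaw": 85
}}

```text
clock: 0.52
tool_pos: [0.2513, -0.4298, 0.2125]
eef_rot: [-3.141, 0.002, -0.0]
force: [1.6, -0.2, -0.6]
opening: 0.998
gripper_force: 0.0
```

Call:
{"fn": "send_rows", "kwargs": {
  "targets": [24,31,0,0,25,31,0,0,25,31,0,0,25,31,0,0,25,31,0,0]
}}

```text
clock: 0.93
tool_pos: [0.3755, -0.2747, 0.2125]
eef_rot: [-3.142, 0.001, -0.0]
force: [0.4, -0.3, -0.3]
opening: 0.99
gripper_force: 0.0
```

Call:
{"fn": "send_rows", "kwargs": {
  "targets": [25,31,0,0,25,31,0,0,25,31,0,0,25,31,0,0,25,31,0,0]
}}

```text
clock: 1.35
tool_pos: [0.5005, -0.1195, 0.2124]
eef_rot: [-3.142, 0.001, 0.0]
force: [-0.6, -0.6, -0.9]
opening: 0.994
gripper_force: 0.0
```

Call:
{"fn": "send_rows", "kwargs": {
  "targets": [25,31,-10,0,25,31,-20,0,25,31,-20,0,25,31,-20,0,24,31,-20,0]
}}

```text
clock: 1.77
tool_pos: [0.6184, 0.0276, 0.1264]
eef_rot: [3.142, -0.0, -0.001]
force: [-0.0, -0.5, 0.1]
opening: 0.996
gripper_force: 0.0
```

Call:
{"fn": "send_rows", "kwargs": {
  "targets": [0,0,0,0,0,0,0,0]
}}

```text
clock: 1.93
tool_pos: [0.6163, 0.0277, 0.1242]
eef_rot: [-3.141, -0.004, 0.009]
force: [-0.6, -0.7, -0.1]
opening: 0.997
gripper_force: 0.0
```

Call:
{"fn": "send_rows", "kwargs": {
  "targets": [7.5,7.2,-20,0,0,0,-30,0,0,0,-30,0,0,0,-25,0,0,0,-18,0]
}}

```text
clock: 2.35
tool_pos: [0.6238, 0.0317, 0.0032]
eef_rot: [3.141, -0.003, -0.003]
force: [0.0, 0.2, -0.1]
opening: 0.996
gripper_force: 0.0
```

Call:
{"fn": "send_rows", "kwargs": {
  "targets": [0,0,0,0,0,0,0,0]
}}

```text
clock: 2.52
tool_pos: [0.6244, 0.032, 0.0048]
eef_rot: [3.141, -0.003, -0.002]
force: [0.4, -0.4, 1.0]
opening: 0.998
gripper_force: 0.0
```

Call:
{"fn": "send_rows", "kwargs": {
  "targets": [-0.5,2.8,-4,0,0,0,0,0,0,0,0,0]
}}

```text
clock: 2.77
tool_pos: [0.6259, 0.0357, 0.0025]
eef_rot: [3.141, -0.001, 0.004]
force: [-0.6, 0.5, 0.3]
opening: 0.995
gripper_force: 0.0
```

Call:
{"fn": "send_rows", "kwargs": {
  "targets": [0,0,0,0,0,0,0,0,0,0,0,0,0,0,0,0,0,0,0,0],
  "jaw": 40
}}

```text
clock: 3.18
tool_pos: [0.6247, 0.0358, 0.0007]
eef_rot: [3.142, -0.001, 0.0]
force: [0.2, 0.8, 0.2]
opening: 0.469
gripper_force: 0.0
```

Call:
{"fn": "send_rows", "kwargs": {
  "targets": [0,0,0,0,0,0,0,0,0,0,0,0]
}}

```text
clock: 3.43
tool_pos: [0.6246, 0.0358, 0.0006]
eef_rot: [-3.142, 0.001, 0.0]
force: [0.2, -0.2, 0.2]
opening: 0.468
gripper_force: 0.0
```

```bash
cat > look.py <<'E'
import sys
from h import *
# look.py tag u v half (side view crop) ; saves both views side by side crop around world point
tag=sys.argv[1];W=np.array([float(a) for a in sys.argv[2:5]])/1e3;hs=int(sys.argv[5]) if len(sys.argv)>5 else 45
out=[]
for n in("top","side"):
    p,d=arm.snapshot(n);np.savez(f"{n}.npz",p=p,d=d)
    u,v=np.round(proj(n,W)[0]).astype(int);u=np.clip(u,hs,511-hs);v=np.clip(v,hs,383-hs)
    print(n,"crop origin",u-hs,v-hs)
    out.append(cv2.resize(p[v-hs:v+hs,u-hs:u+hs],(390,390),interpolation=cv2.INTER_CUBIC))
cv2.imwrite(f"pics/{tag}.png",np.hstack(out)[:,:,::-1])
s=arm.state();print(np.round(s["tool_pos"]*1e3,1),s["opening"],s["gripper_force"])
E
python3 look.py a1 624 35 20
```

```text
top crop origin 191 138
side crop origin 191 165
[6.247e+02 3.580e+01 6.000e-01] 0.46976097361213753 0.0
```

View pics/a1.png

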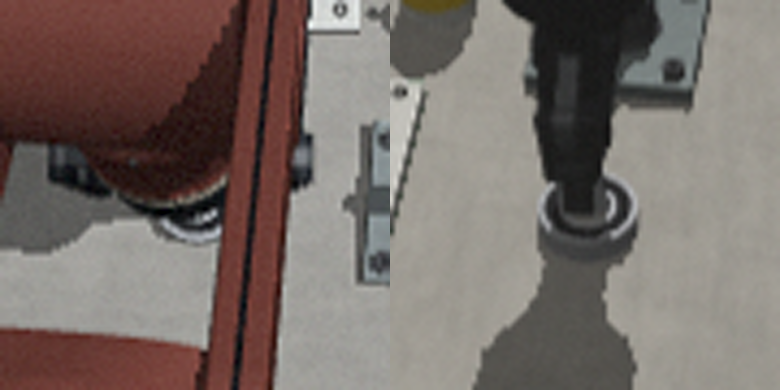

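The side view shows the finger's tip at about full-image (235,215), over the bearing rather than beside it. The bearing still lies flat. I check the fingertip height by depth.

```bash
python3 - <<'E'
from h import *
f=np.load("side.npz");P=cloud("side",f["d"])
for v in range(190,232,3): print(v,[tuple(np.round(P[v,u]*1e3).astype(int)) for u in (229,235,240)])
print(proj("side",[.6247,.0358,.0006]))
print(arm.tcp_to_grasp, arm.state()["joint_efforts"].round(1))
E
```

```text
190 [(np.int64(627), np.int64(97), np.int64(137)), (np.int64(615), np.int64(96), np.int64(137)), (np.int64(610), np.int64(62), np.int64(106))]
193 [(np.int64(626), np.int64(103), np.int64(135)), (np.int64(615), np.int64(102), np.int64(134)), (np.int64(610), np.int64(66), np.int64(101))]
196 [(np.int64(627), np.int64(100), np.int64(124)), (np.int64(615), np.int64(102), np.int64(126)), (np.int64(616), np.int64(15), np.int64(44))]
199 [(np.int64(628), np.int64(97), np.int64(113)), (np.int64(616), np.int64(96), np.int64(113)), (np.int64(610), np.int64(64), np.int64(83))]
202 [(np.int64(630), np.int64(83), np.int64(92)), (np.int64(617), np.int64(93), np.int64(102)), (np.int64(619), np.int64(-11), np.int64(0))]
205 [(np.int64(630), np.int64(87), np.int64(87)), (np.int64(618), np.int64(88), np.int64(88)), (np.int64(617), np.int64(14), np.int64(15))]
208 [(np.int64(635), np.int64(62), np.int64(52)), (np.int64(621), np.int64(69), np.int64(61)), (np.int64(616), np.int64(23), np.int64(14))]
211 [(np.int64(640), np.int64(33), np.int64(14)), (np.int64(622), np.int64(66), np.int64(49)), (np.int64(
[... 242 characters left out ...]
.int64(51), np.int64(14)), (np.int64(613), np.int64(51), np.int64(15))]
220 [(np.int64(637), np.int64(56), np.int64(10)), (np.int64(623), np.int64(61), np.int64(15)), (np.int64(613), np.int64(58), np.int64(13))]
223 [(np.int64(637), np.int64(57), np.int64(1)), (np.int64(624), np.int64(60), np.int64(5)), (np.int64(613), np.int64(60), np.int64(5))]
226 [(np.int64(637), np.int64(65), np.int64(0)), (np.int64(623), np.int64(66), np.int64(1)), (np.int64(613), np.int64(63), np.int64(-1))]
229 [(np.int64(636), np.int64(73), np.int64(-1)), (np.int64(623), np.int64(73), np.int64(0)), (np.int64(612), np.int64(72), np.int64(-1))]
[[235.73614724 216.23249824]]
0.0187 [  0.  -53.4 -33.    0.    0.   -0. ]
```

Call:
{"fn": "send_rows", "kwargs": {
  "targets": [0,0,0,0,0,0,0,0,0,0,0,0,0,0,0,0],
  "jaw": 66
}}

```text
clock: 3.87
tool_pos: [0.6247, 0.0358, 0.0007]
eef_rot: [-3.142, 0.001, -0.0]
force: [0.1, -0.6, 0.3]
opening: 0.774
gripper_force: 0.0
```

```bash
python3 look.py a2 624 60 20 30; python3 - <<'E'
from h import *
f=np.load("side.npz");P=cloud("side",f["d"])
m=(abs(P[...,0]-.6245)<.012)&(P[...,1]>.06)&(P[...,1]<.085)&(P[...,2]>.003)
for v in np.unique(np.argwhere(m)[:,0]):
    q=P[v][m[v]]; print(v,len(q),np.round(q.mean(0)*1e3,1),np.round(q[:,2].min()*1e3,1))
E
```

```text
top crop origin 196 153
side crop origin 205 188
[624.7  35.8   0.7] 0.7729823750258885 0.0
30 1 [613.5  81.7 427.1] 427.1
31 2 [615.4  83.3 426.3] 426.1
32 1 [619.1  82.9 424.7] 424.7
33 1 [622.3  80.6 422.4] 422.4
34 2 [624.1  83.3 422. ] 421.4
35 2 [627.3  81.7 419.9] 419.2
36 1 [629.3  82.6 418.8] 418.8
37 2 [631.5  83.3 417.7] 417.0
38 1 [635.6  80.6 415.1] 415.1
101 4 [615.7  72.  310.6] 309.3
102 15 [624.7  72.8 309. ] 307.5
103 15 [624.7  73.  307.3] 306.1
104 14 [624.   73.2 305.6] 304.7
105 14 [624.   73.4 303.9] 303.0
106 14 [624.2  72.8 301.6] 300.6
107 14 [624.2  73.1 300. ] 298.1
108 14 [624.4  72.8 297.9] 296.3
109 14 [624.5  72.8 296.1] 295.5
110 14 [624.5  73.4 294.5] 293.3
111 14 [624.7  72.6 292.2] 291.3
112 14 [624.7  73.1 290.6] 289.6
113 15 [624.1  72.4 288.3] 286.3
114 14 [624.9  72.8 286.6] 285.4
115 15 [624.2  73.  284.8] 284.1
116 15 [624.2  73.3 283.1] 282.1
117 15 [624.4  72.8 280.8] 279.4
118 13 [623.7  73.  279. ] 277.9
119 14 [623.7  72.9 277. ] 275.8
120 14 [623.8  72.9 275.1] 273.6
121 14 [623.9  72.7 273. ] 271.6
122 14 [624.1  72.5 270.9] 269.0
123 
[... 2251 characters left out ...]
104.2] 104.2
195 1 [612.9  74.2 103.1] 103.1
196 1 [612.6  77.6 103.6] 103.6
197 1 [612.8  76.2  99.5] 99.5
198 1 [612.8  77.   97.6] 97.6
199 1 [612.8  77.6  95.3] 95.3
200 1 [612.7  79.1  94. ] 94.0
201 1 [612.8  79.3  91.4] 91.4
208 1 [613.7  76.5  68.7] 68.7
209 1 [614.1  74.2  63.4] 63.4
210 10 [621.4  78.7  64.7] 55.1
211 11 [621.9  79.3  62.3] 54.2
212 10 [622.9  80.4  60.4] 55.0
213 10 [623.   80.3  57.4] 51.9
214 10 [621.9  78.9  53. ] 46.4
215 11 [622.3  79.8  50.9] 45.5
216 10 [623.5  79.5  47.6] 43.3
217 1 [616.6  76.8  42.2] 42.2
220 3 [623.4  60.8  15.2] 14.7
221 6 [624.2  61.1  12.3] 11.5
222 3 [624.4  60.6   8.6] 7.7
223 6 [623.4  60.7   5.5] 4.6
224 1 [623.6  62.1   3.8] 3.8
```

View pics/a2.png

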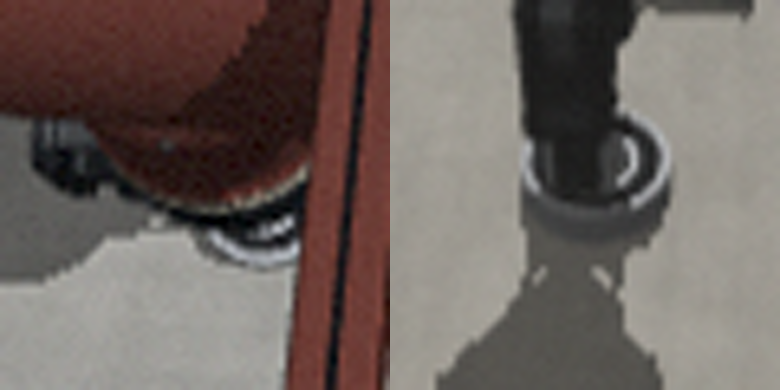

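The side crop shows the finger ending above the bearing's rim, with a bright gap visible below the tip near (560,195). So the tips stand higher than the closing geometry suggests. I lower in small, safe steps with force monitoring.

Call:
{"fn": "send_rows", "kwargs": {
  "targets": [0,0,-3,0,0,0,-2,0,0,0,0,0]
}}

```text
clock: 4.22
tool_pos: [0.6241, 0.0358, -0.0051]
eef_rot: [-3.142, 0.001, 0.002]
force: [-0.9, 0.3, 0.4]
opening: 0.773
gripper_force: 0.0
```

Call:
{"fn": "send_rows", "kwargs": {
  "targets": [0,0,-1,0,0,0,0,0]
}}

```text
clock: 4.38
tool_pos: [0.6245, 0.0358, -0.0056]
eef_rot: [-3.142, 0.001, 0.001]
force: [-0.4, -0.4, 0.3]
opening: 0.775
gripper_force: 0.0
```

Call:
{"fn": "send_rows", "kwargs": {
  "targets": [0,0,-1,0,0,0,0,0]
}}

```text
clock: 4.55
tool_pos: [0.6246, 0.0358, -0.0065]
eef_rot: [-3.142, 0.001, 0.0]
force: [-0.4, 0.7, -0.0]
opening: 0.777
gripper_force: 0.0
```

Call:
{"fn": "send_rows", "kwargs": {
  "targets": [0,0,0,0,0,0,0,0,0,0,0,0,0,0,0,0],
  "jaw": 46
}}

```text
clock: 4.88
tool_pos: [0.6248, 0.0358, -0.0063]
eef_rot: [3.142, -0.001, 0.0]
force: [-0.1, 0.9, -0.6]
opening: 0.537
gripper_force: 0.0
```

```bash
python3 - <<'E'
from h import *
p,d=arm.snapshot("side");np.savez("side.npz",p=p,d=d)
P=cloud("side",d)
cv2.imwrite("pics/a3.png",cv2.resize(p[160:250,190:280],(600,600),interpolation=cv2.INTER_NEAREST)[:,:,::-1])
for v in range(206,226): print(v,np.round(P[v,235]*1e3),p[v,235], np.round(P[v,232]*1e3),p[v,232])
s=arm.state();print(s["opening"],s["gripper_force"])
E
```

```text
206 [618.  88.  86.] [35 35 34] [624.  89.  86.] [31 31 32]
207 [618.  90.  85.] [35 35 35] [624.  89.  84.] [35 34 34]
208 [618.  91.  83.] [36 33 33] [624.  91.  83.] [29 29 29]
209 [618.  90.  80.] [28 30 28] [624.  92.  81.] [32 30 28]
210 [621.  72.  57.] [31 32 30] [627.  72.  58.] [28 27 25]
211 [621.  71.  54.] [29 30 29] [627.  74.  56.] [28 29 28]
212 [621.  73.  53.] [28 30 28] [627.  73.  52.] [30 31 30]
213 [621.  71.  48.] [29 30 28] [627.  73.  49.] [29 28 28]
214 [621.  72.  45.] [30 29 30] [627.  72.  45.] [30 31 29]
215 [621.  70.  41.] [32 31 30] [628.  72.  42.] [28 30 27]
216 [621.  72.  40.] [30 30 28] [628.  72.  39.] [29 30 29]
217 [622.  67.  31.] [34 33 34] [631.  52.  14.] [38 39 38]
218 [624.  52.  13.] [31 32 31] [631.  54.  14.] [38 37 37]
219 [624.  55.  12.] [43 43 43] [630.  59.  16.] [67 68 67]
220 [624.  58.  12.] [71 70 71] [630.  59.  13.] [77 78 78]
221 [623.  62.  13.] [70 71 73] [630.  61.  12.] [67 68 68]
222 [624.  60.   8.] [64 63 64] [631.  58.   6.] [64 64 65]
223 [624.  59.   4.] [61 61 61] [631.  58.   3.] [63 64 63]
224 [624.  61.   2.] [61 60 62] [631.  59.   0.] [67 66 66]
225 [624.  61.  -1.] [72 71 69] [630.  62.  -0.] [81 78 76]
0.5380245896064687 0.0
```

View pics/a3.png

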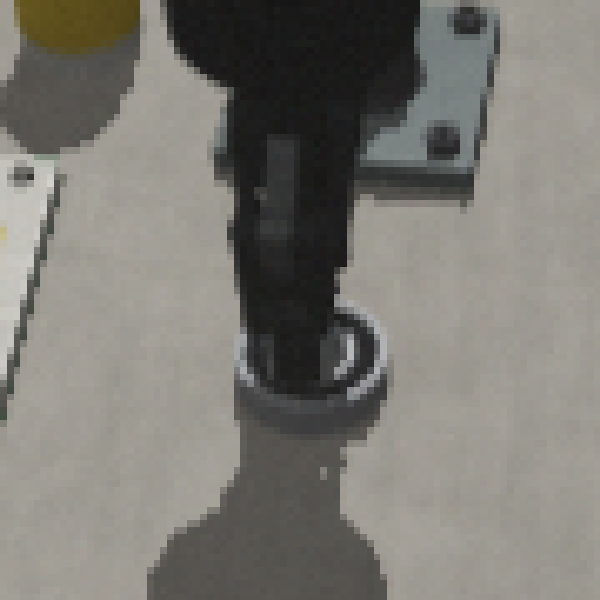

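The side crop shows the finger's lower end at about row 217 of the full image, while the bearing's near wall (rows 219–224) is fully visible. The finger therefore ends well above the bearing. I open the fingers fully so the tips stand against the bare bench, then measure the tip height directly.

Call:
{"fn": "send_rows", "kwargs": {
  "targets": [0,0,0,0,0,0,0,0,0,0,0,0,0,0,0,0,0,0,0,0],
  "jaw": 85.4
}}

```text
clock: 5.35
tool_pos: [0.6247, 0.0358, -0.0063]
eef_rot: [-3.142, 0.001, -0.0]
force: [0.2, -0.7, -0.1]
opening: 0.999
gripper_force: 0.0
```

```bash
cat > tip.py <<'E'
from h import *
p,d=arm.snapshot("side");np.savez("side.npz",p=p,d=d);P=cloud("side",d)
s=arm.state();t=s["tool_pos"];print(np.round(t*1e3,1),s["opening"],s["force"].round(1))
half=.0427*s["opening"]
for y in(half,half+.007,half+.014): print("y off",y, "tcp-height pt ->",proj("side",t+[0,y,0]).round(1),"+30mm",proj("side",t+[0,y,.03]).round(1))
u0=int(proj("side",t+[0,half,.01])[0,0])
for v in range(205,240,1): print(v,[tuple(np.round(P[v,u]*1e3).astype(int).tolist())+(int(p[v,u].mean()),) for u in(u0-3,u0+2)])
E
python3 tip.py
```

```text
[624.7  35.8  -6.3] 0.999628083424837 [0.5 0.3 0.2]
y off 0.04268411916224054 tcp-height pt -> [[233.9 232.7]] +30mm [[233.4 223.4]]
y off 0.04968411916224054 tcp-height pt -> [[233.6 235.2]] +30mm [[233.1 225.9]]
y off 0.05668411916224054 tcp-height pt -> [[233.3 237.7]] +30mm [[232.7 228.4]]
205 [(627, 94, 94, 35), (616, 106, 107, 32)]
206 [(626, 100, 97, 31), (616, 108, 105, 31)]
207 [(626, 102, 96, 33), (615, 108, 104, 29)]
208 [(626, 105, 97, 32), (615, 110, 102, 28)]
209 [(626, 107, 96, 34), (616, 110, 99, 29)]
210 [(625, 109, 95, 34), (616, 108, 95, 29)]
211 [(626, 109, 92, 33), (616, 111, 95, 32)]
212 [(626, 109, 90, 30), (616, 112, 93, 31)]
213 [(628, 94, 71, 32), (618, 94, 72, 27)]
214 [(629, 92, 66, 32), (618, 92, 67, 30)]
215 [(628, 94, 65, 30), (619, 92, 64, 28)]
216 [(629, 93, 62, 29), (619, 91, 60, 30)]
217 [(629, 94, 59, 30), (619, 91, 57, 30)]
218 [(629, 92, 54, 33), (619, 92, 55, 29)]
219 [(629, 91, 51, 31), (619, 93, 53, 27)]
220 [(630, 85, 41, 40), (619, 90, 47, 33)]
221 [(635, 58, 9, 59), (623, 61, 13, 54)]
222 [(635, 59, 6, 67), (624, 61, 9, 60)]
223 [(635, 59, 2, 66), (624, 61, 6, 63)]
224 [(635, 58, -2, 79), (624, 60, 2, 61)]
225 [(635, 63, 0, 81), (624, 61, -1, 70)]
226 [(634, 67, 2, 83), (624, 64, 0, 80)]
227 [(634, 67, -1, 81), (623, 67, 0, 83)]
228 [(634, 70, -1, 81), (623, 70, -1, 85)]
229 [(634, 72, -2, 82), (623, 74, 1, 84)]
230 [(633, 76, -1, 84), (622, 76, 0, 84)]
231 [(633, 80, 1, 81), (622, 78, -1, 82)]
232 [(633, 81, -1, 81), (622, 81, 0, 81)]
233 [(632, 85, 0, 83), (622, 83, -2, 84)]
234 [(632, 87, -1, 82), (621, 86, -2, 81)]
235 [(632, 89, -2, 84), (621, 90, -1, 82)]
236 [(631, 94, 0, 83), (621, 92, -1, 82)]
237 [(631, 97, 1, 82), (620, 96, 0, 83)]
238 [(631, 99, 0, 82), (620, 98, 0, 84)]
239 [(630, 102, 1, 82), (620, 101, 0, 84)]
```

The open finger's face matches the expected y (92 mm). Its lower end is about 30 mm higher than the reported TCP implies. I go down 15 mm and measure again.

Call:
{"fn": "send_rows", "kwargs": {
  "targets": [0,0,-5,0,0,0,-5,0,0,0,-5,0,0,0,0,0,0,0,0,0]
}}

```text
clock: 5.82
tool_pos: [0.624, 0.0358, -0.0223]
eef_rot: [-3.141, 0.001, 0.003]
force: [0.0, 0.6, 0.1]
opening: 1.001
gripper_force: 0.0
```

```bash
python3 tip.py | sed -n '1,4p;18,36p'; python3 - <<'E'
from h import *
q=np.load("side.npz");cv2.imwrite("pics/a4.png",cv2.resize(q["p"][130:250,180:300],(600,600),interpolation=cv2.INTER_NEAREST)[:,:,::-1])
print(arm.state()["joint_pos"])
E
```

```text
[624.4  35.8 -21.8] 1.001812385411212 [0.1 0.3 0.5]
y off 0.04277738885705876 tcp-height pt -> [[234.3 237.4]] +30mm [[233.8 228.3]]
y off 0.049777388857058756 tcp-height pt -> [[234.  239.9]] +30mm [[233.5 230.8]]
y off 0.056777388857058755 tcp-height pt -> [[233.7 242.4]] +30mm [[233.2 233.3]]
218 [(624, 109, 73, 30), (614, 111, 75, 33)]
219 [(627, 92, 52, 28), (617, 93, 53, 28)]
220 [(627, 92, 49, 30), (617, 91, 49, 28)]
221 [(627, 92, 45, 31), (617, 93, 47, 32)]
222 [(627, 93, 44, 31), (617, 93, 45, 29)]
223 [(628, 92, 39, 31), (617, 92, 41, 31)]
224 [(628, 93, 38, 33), (617, 93, 38, 30)]
225 [(628, 92, 34, 37), (618, 91, 33, 32)]
226 [(632, 64, -1, 69), (621, 64, 0, 62)]
227 [(632, 67, -1, 81), (621, 67, 0, 83)]
228 [(632, 70, -1, 84), (621, 70, -1, 86)]
229 [(632, 73, -1, 84), (621, 73, 0, 84)]
230 [(631, 77, 0, 85), (620, 76, 1, 83)]
231 [(631, 79, 0, 84), (620, 79, 0, 83)]
232 [(630, 83, 1, 84), (620, 80, -2, 82)]
233 [(630, 86, 1, 83), (619, 84, 0, 83)]
234 [(630, 89, 2, 82), (619, 85, -3, 81)]
235 [(629, 91, 0, 84), (619, 89, -1, 81)]
236 [(629, 93, 0, 84), (619, 92, -1, 81)]
[-6.87123881e-02  4.61869160e-01  1.66561038e+00  4.77087233e-05
  1.01492360e+00  1.50261998e+00]
```

View pics/a4.png

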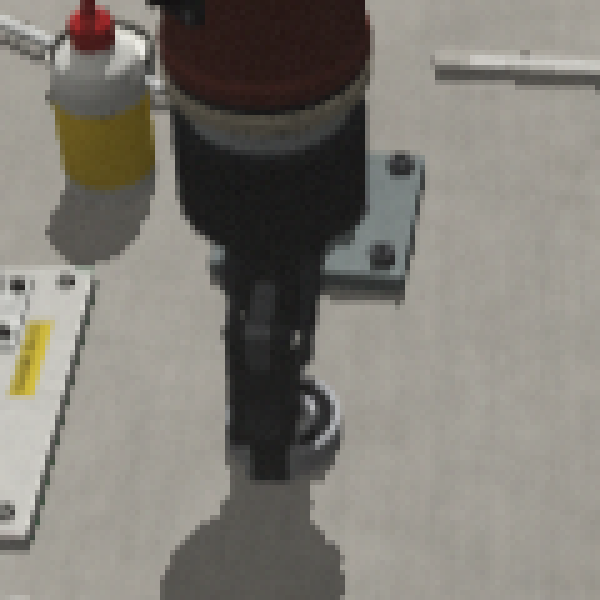

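The side crop shows the narrow fingertip ending at full-image row 225–226, above the bench and clear of the bearing on its near side. I keep lowering, guided by measured tip height.

Call:
{"fn": "send_rows", "kwargs": {
  "targets": [0,0,-5,0,0,0,-5,0,0,0,-4,0,0,0,0,0,0,0,0,0]
}}

```text
clock: 6.28
tool_pos: [0.6242, 0.0358, -0.036]
eef_rot: [-3.141, 0.001, 0.002]
force: [-0.7, -1.2, -0.0]
opening: 1.003
gripper_force: 0.0
```

```bash
python3 tip.py | sed -n '1p;22,36p'
```

```text
[624.5  35.8 -35.6] 0.9997042106729095 [-0.   0.3 -0.2]
222 [(625, 110, 63, 31), (615, 111, 64, 31)]
223 [(625, 110, 59, 28), (615, 109, 59, 30)]
224 [(628, 94, 39, 35), (617, 93, 38, 30)]
225 [(628, 92, 34, 32), (618, 91, 33, 26)]
226 [(628, 92, 30, 31), (618, 92, 31, 32)]
227 [(628, 90, 25, 31), (618, 92, 28, 28)]
228 [(628, 92, 24, 30), (618, 93, 26, 29)]
229 [(628, 93, 22, 32), (618, 93, 22, 28)]
230 [(631, 76, 0, 65), (619, 85, 11, 52)]
231 [(631, 79, 0, 82), (620, 79, 0, 76)]
232 [(630, 83, 1, 83), (620, 82, 0, 84)]
233 [(630, 85, 1, 83), (619, 84, -1, 84)]
234 [(630, 87, -1, 84), (619, 86, -1, 85)]
235 [(630, 89, -1, 85), (619, 90, 0, 83)]
236 [(629, 93, -1, 84), (618, 94, 2, 83)]
```

Call:
{"fn": "send_rows", "kwargs": {
  "targets": [0,0,-3,0,0,0,-2,0,0,0,0,0,0,0,0,0]
}}

```text
clock: 6.67
tool_pos: [0.6246, 0.0358, -0.0405]
eef_rot: [-3.142, 0.001, 0.0]
force: [-0.4, -0.8, 0.8]
opening: 0.999
gripper_force: 0.0
```

Call:
{"fn": "send_rows", "kwargs": {
  "targets": [0,0,0,0,0,0,0,0,0,0,0,0,0,0,0,0,0,0,0,0],
  "jaw": 46
}}

```text
clock: 7.08
tool_pos: [0.6278, 0.0358, -0.0364]
eef_rot: [3.141, -0.001, 0.009]
force: [-3.9, 1.1, 17.9]
opening: 0.573
gripper_force: 71.2
```

Call:
{"fn": "send_rows", "kwargs": {
  "targets": [0,0,0,0]
}}

```text
clock: 7.17
tool_pos: [0.6278, 0.0357, -0.0364]
eef_rot: [3.141, -0.001, 0.009]
force: [-3.4, 0.2, 16.0]
opening: 0.579
gripper_force: 71.2
```

Call:
{"fn": "send_rows", "kwargs": {
  "targets": [0,0,3,0,0,0,3,0,0,0,0,0,0,0,0,0]
}}

```text
clock: 7.5
tool_pos: [0.6242, 0.0358, -0.0348]
eef_rot: [-3.142, 0.001, 0.001]
force: [-0.8, -0.3, -1.3]
opening: 0.577
gripper_force: 62.2
```

```bash
python3 look.py a5 624 40 15 30
```

```text
top crop origin 204 153
side crop origin 206 183
[624.   35.8 -35.1] 0.5809939246124959 62.188591144949896
```

View pics/a5.png

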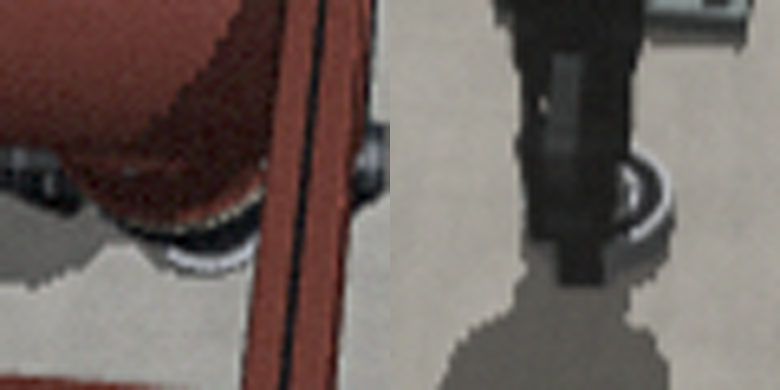

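The side crop shows the fingertip against the bearing's rim at crop (580,280), with the bearing still level. Grip force is 62 N, so the bearing is held. Now I lift and move over the shaft.

Call:
{"fn": "send_rows", "kwargs": {
  "targets": [0,0,25,0,0,0,35,0,0,0,35,0,0,0,30,0,0,0,0,0]
}}

```text
clock: 8.02
tool_pos: [0.6297, 0.0355, 0.0984]
eef_rot: [3.141, -0.001, 0.018]
force: [2.0, -0.1, 0.3]
opening: 0.578
gripper_force: 62.9
```

Call:
{"fn": "send_rows", "kwargs": {
  "targets": [-1,-37,0,0,-1,-37,0,0,-1,-37,0,0,-1,-36,0,0,0,0,0,0]
}}

```text
clock: 8.43
tool_pos: [0.62, -0.1178, 0.0899]
eef_rot: [3.139, -0.008, -0.001]
force: [0.7, -0.1, -1.0]
opening: 0.578
gripper_force: 63.0
```

Call:
{"fn": "send_rows", "kwargs": {
  "targets": [0,0,0,0,0,0,0,0]
}}

```text
clock: 8.6
tool_pos: [0.6201, -0.111, 0.0897]
eef_rot: [-3.141, 0.002, 0.002]
force: [-0.2, 0.9, -1.6]
opening: 0.575
gripper_force: 63.0
```

```bash
python3 look.py a6 620 -111 110 45; python3 - <<'E'
from h import *
s=arm.state();t=s["tool_pos"]
for n in("side","top"):
    f=np.load(n+".npz");P=cloud(n,f["d"])
    for lo,hi in((.1,.12),(.12,.13),(.13,.137),(.137,.145),(.145,.16)):
        q=P[(np.hypot(P[...,0]-.62,P[...,1]+.111)<.05)&(P[...,2]>lo)&(P[...,2]<hi)]
        if len(q): print(n,lo,len(q),np.round(q.min(0)*1e3),np.round(q.max(0)*1e3))
E
```

```text
top crop origin 253 133
side crop origin 197 93
[ 620.3 -109.9   90. ] 0.5772370036401913 62.971788391514565
side 0.1 8 [ 616. -114.  100.] [ 623. -106.  105.]
side 0.12 26 [ 592. -103.  127.] [639. -78. 130.]
side 0.13 52 [ 592. -119.  130.] [642. -72. 137.]
side 0.137 129 [ 592. -141.  137.] [643. -70. 145.]
side 0.145 66 [ 608. -135.  145.] [630. -70. 159.]
top 0.12 3 [ 593. -104.  128.] [602. -91. 129.]
top 0.13 13 [ 592. -130.  130.] [606. -89. 136.]
top 0.137 112 [ 592. -128.  137.] [613. -75. 144.]
top 0.145 4 [609. -85. 150.] [613. -74. 154.]
```

View pics/a6.png

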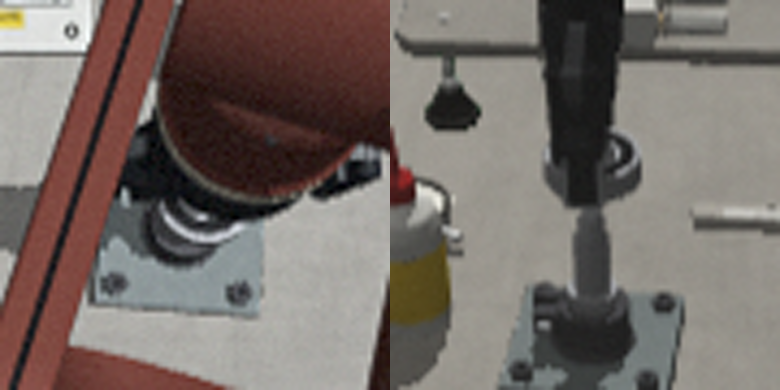

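The side crop shows the bearing level above the shaft tip: bearing edges at crop columns 543 and 641, shaft at 591. Depth puts the held bearing's centre at x ≈ 617.7, so I shift about +1.7 mm in x and −1 mm in y, then lower while watching the force.

Call:
{"fn": "send_rows", "kwargs": {
  "targets": [1.7,-1,-8,0,0,0,-12,0,0,0,-12,0,0,0,0,0,0,0,0,0]
}}

```text
clock: 9.12
tool_pos: [0.6208, -0.1113, 0.0564]
eef_rot: [-3.14, 0.0, 0.006]
force: [1.0, 0.2, -1.2]
opening: 0.58
gripper_force: 63.0
```

Call:
{"fn": "send_rows", "kwargs": {
  "targets": [0,0,-8,0,0,0,-8,0,0,0,0,0]
}}

```text
clock: 9.37
tool_pos: [0.6212, -0.1119, 0.0407]
eef_rot: [-3.141, 0.001, 0.004]
force: [-0.3, -0.8, -2.3]
opening: 0.579
gripper_force: 63.0
```

Call:
{"fn": "send_rows", "kwargs": {
  "targets": [0,0,-8,0,0,0,-8,0,0,0,-6,0,0,0,0,0]
}}

```text
clock: 9.7
tool_pos: [0.621, -0.1118, 0.0185]
eef_rot: [-3.141, 0.001, 0.005]
force: [-1.2, -0.2, -2.2]
opening: 0.576
gripper_force: 63.0
```

Call:
{"fn": "send_rows", "kwargs": {
  "targets": [0,0,-2,0,0,0,-2,0,0,0,0,0,0,0,0,0]
}}

```text
clock: 10.03
tool_pos: [0.6226, -0.1122, 0.0169]
eef_rot: [3.141, -0.001, 0.0]
force: [-0.8, -0.3, -1.7]
opening: 0.572
gripper_force: 63.0
```

Call:
{"fn": "send_rows", "kwargs": {
  "targets": [0,0,-2,0,0,0,0,0,0,0,0,0]
}}

```text
clock: 10.28
tool_pos: [0.6224, -0.1122, 0.0147]
eef_rot: [3.142, -0.001, 0.0]
force: [-0.2, 0.2, -0.6]
opening: 0.582
gripper_force: 63.0
```

Call:
{"fn": "send_rows", "kwargs": {
  "targets": [0,0,-2,0,0,0,0,0,0,0,0,0]
}}

```text
clock: 10.53
tool_pos: [0.6228, -0.1123, 0.0135]
eef_rot: [3.141, -0.001, 0.001]
force: [-1.6, 0.9, 4.2]
opening: 0.579
gripper_force: 63.6
```

Call:
{"fn": "send_rows", "kwargs": {
  "targets": [0,0,0,0,0,0,0,0,0,0,0,0,0,0,0,0],
  "jaw": 72
}}

```text
clock: 10.87
tool_pos: [0.6223, -0.1122, 0.0125]
eef_rot: [-3.142, 0.001, 0.0]
force: [-0.3, 0.1, 0.2]
opening: 0.847
gripper_force: 0.0
```

Call:
{"fn": "send_rows", "kwargs": {
  "targets": [0,0,5,0,0,0,15,0,0,0,30,0,0,0,30,0,0,0,10,0]
}}

```text
clock: 11.28
tool_pos: [0.6253, -0.113, 0.1081]
eef_rot: [3.139, -0.001, 0.011]
force: [0.3, -0.7, 1.3]
opening: 0.844
gripper_force: 0.0
```

Call:
{"fn": "send_rows", "kwargs": {
  "targets": [-39,1,0,0,-39,1,0,0,-39,1,-10,0,-39,1,-20,0,-39,1,-20,0]
}}

```text
clock: 11.7
tool_pos: [0.4303, -0.1074, 0.0546]
eef_rot: [3.141, -0.0, 0.003]
force: [0.3, -0.5, 1.1]
opening: 0.84
gripper_force: 0.0
```

Call:
{"fn": "send_rows", "kwargs": {
  "targets": [0,0,-20,0,0,0,0,0,0,0,0,0]
}}

```text
clock: 11.95
tool_pos: [0.4311, -0.1073, 0.0346]
eef_rot: [-3.141, 0.002, 0.001]
force: [0.6, -1.0, 0.5]
opening: 0.842
gripper_force: 0.0
```

```bash
cat > st.py <<'E'
from h import *
s=arm.state();print(np.round(s["tool_pos"]*1e3,1))
p,d=arm.snapshot("side");np.savez("side.npz",p=p,d=d);P=cloud("side",d)
q=P[(np.hypot(P[...,0]-.619,P[...,1]+.111)<.06)&(P[...,2]>.045)&(P[...,2]<.11)]
h=q[(np.hypot(q[:,0]-.619,q[:,1]+.111)>.012)]
top=h[h[:,2]>np.percentile(h[:,2],70)]
print("stack: z pct 5,50,90,98",np.round(np.percentile(h[:,2],[5,50,90,98])*1e3,1))
A=np.c_[top[:,:2]-[.619,-.111],np.ones(len(top))];c=np.linalg.lstsq(A,top[:,2],rcond=None)[0];print("top-plane slopes,z",c.round(4))
(x,y),r=cv2.minEnclosingCircle(h[:,:2].astype(np.float32));print("circle",np.round([x*1e3,y*1e3,2e3*r],1))
E
python3 st.py; python3 look.py a7 619 -111 60 40
```

```text
[ 431.1 -107.3   34.6]
stack: z pct 5,50,90,98 [52.3 63.2 65.2 66.4]
top-plane slopes,z [ 0.0048 -0.0054  0.0651]
circle [ 621.  -109.4   54.9]
top crop origin 256 143
side crop origin 203 115
[ 434.  -108.3   36.6] 0.8439473626416855 0.0
```

View pics/a7.png

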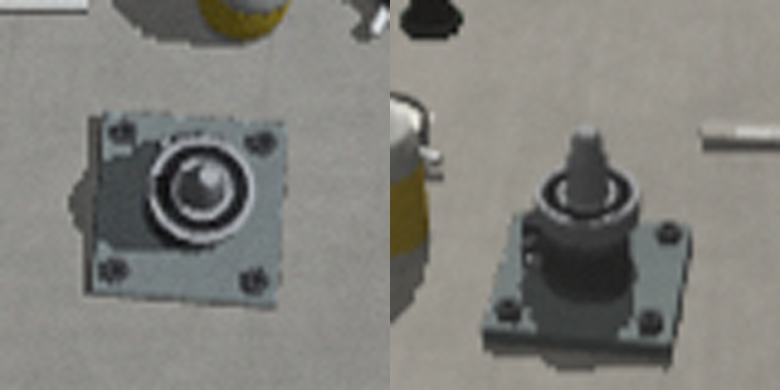

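The large bearing sits level on its seat (top plane at 65.1 mm, slopes under 0.006). In the crops it encircles the shaft with the bore clear. Next is the spacer.

Call:
{"fn": "send_rows", "kwargs": {
  "targets": [0,0,0,0,0,0,0,0,0,0,0,0]
}}

```text
clock: 12.35
tool_pos: [0.4322, -0.1075, 0.0353]
eef_rot: [3.141, -0.0, 0.002]
force: [-0.7, -0.4, 0.4]
opening: 0.843
gripper_force: 0.0
```

Call:
{"fn": "send_rows", "kwargs": {
  "targets": [-7.2,-0.5,-20,0,0,0,-20,0,0,0,-15,0,0,0,0,0,0,0,0,0],
  "jaw": 55
}}

```text
clock: 12.77
tool_pos: [0.4235, -0.1075, -0.0207]
eef_rot: [-3.141, 0.001, 0.003]
force: [0.2, -0.4, 0.0]
opening: 0.642
gripper_force: 0.0
```

Call:
{"fn": "send_rows", "kwargs": {
  "targets": [0,0,0,0,0,0,0,0,0,0,0,0]
}}

```text
clock: 13.02
tool_pos: [0.4252, -0.1083, -0.0192]
eef_rot: [3.141, -0.001, 0.003]
force: [-0.5, -0.0, 0.3]
opening: 0.644
gripper_force: 0.0
```

Call:
{"fn": "send_rows", "kwargs": {
  "targets": [0,0,-5,0,0,0,-5,0,0,0,0,0,0,0,0,0,0,0,0,0]
}}

```text
clock: 13.43
tool_pos: [0.4239, -0.1077, -0.0305]
eef_rot: [-3.141, 0.001, 0.001]
force: [-0.1, 0.0, -0.3]
opening: 0.645
gripper_force: 0.0
```

Call:
{"fn": "send_rows", "kwargs": {
  "targets": [0,0,0,0,0,0,0,0,0,0,0,0,0,0,0,0],
  "jaw": 25
}}

```text
clock: 13.77
tool_pos: [0.4243, -0.1079, -0.0299]
eef_rot: [3.142, -0.001, 0.0]
force: [-1.6, 0.5, 5.2]
opening: 0.336
gripper_force: 59.0
```

Call:
{"fn": "send_rows", "kwargs": {
  "targets": [0,0,20,0,0,0,35,0,0,0,35,0,0,0,40,0,0,0,0,0]
}}

```text
clock: 14.18
tool_pos: [0.4292, -0.1101, 0.1075]
eef_rot: [3.136, -0.001, 0.019]
force: [1.5, -1.3, -0.1]
opening: 0.337
gripper_force: 59.6
```

Call:
{"fn": "send_rows", "kwargs": {
  "targets": [38,-0.7,0,0,38,-0.7,0,0,38,-0.7,0,0,38,-0.7,0,0,38,-0.7,0,0]
}}

```text
clock: 14.6
tool_pos: [0.6158, -0.1112, 0.099]
eef_rot: [3.142, -0.001, 0.0]
force: [0.6, 0.2, 0.0]
opening: 0.332
gripper_force: 59.6
```

Call:
{"fn": "send_rows", "kwargs": {
  "targets": [0,0,0,0,0,0,0,0,0,0,0,0,0,0,0,0]
}}

```text
clock: 14.93
tool_pos: [0.6129, -0.1112, 0.0994]
eef_rot: [-3.141, 0.001, 0.001]
force: [-0.0, 0.7, -0.2]
opening: 0.337
gripper_force: 59.6
```

```bash
cat > held.py <<'E'
import sys
from h import *
D=float(sys.argv[1])/1e3;off=float(sys.argv[2])/1e3;th=float(sys.argv[3])/1e3 # diameter, TCP->underside, thickness
s=arm.state();t=s["tool_pos"];print(np.round(t*1e3,1),"yaw/tilt",s["eef_rot"].round(3),"F",s["force"].round(1))
zb=t[2]+off
for n in("side","top"):
    p,d=arm.snapshot(n);np.savez(n+".npz",p=p,d=d);P=cloud(n,d)
    m=(np.hypot(P[...,0]-t[0],P[...,1]-t[1])<D/2+.006)&(P[...,2]>zb-.004)&(P[...,2]<zb+th+.003)
    q=P[m]
    if len(q)<5: print(n,"few");continue
    lo,hi=np.percentile(q[:,0],[1,99]);print(n,len(q),"x",np.round([lo*1e3,hi*1e3,(lo+hi)*500],1),"y",np.round([q[:,1].min()*1e3,q[:,1].max()*1e3],1),"z",np.round(np.percentile(q[:,2],[2,98])*1e3,1),"expect z",np.round([zb*1e3,(zb+th)*1e3],1))
E
python3 held.py 32 29.9 12
```

```text
[ 612.9 -111.2   99.4] yaw/tilt [-3.141e+00  1.000e-03  1.000e-03] F [-0.   0.7 -0.2]
side 38 x [598.8 629.  613.9] y [-126.1  -89.7] z [129.5 143. ] expect z [129.3 141.3]
top 14 x [598.3 603.7 601. ] y [-114.3  -94.1] z [134.3 144. ] expect z [129.3 141.3]
```

Call:
{"fn": "send_rows", "kwargs": {
  "targets": [5.5,-0.4,-8,0,0,0,0,0,0,0,-10,0,0,0,-10,0,0,0,0,0]
}}

```text
clock: 15.45
tool_pos: [0.6174, -0.1111, 0.0684]
eef_rot: [-3.14, 0.001, 0.007]
force: [-1.1, -0.1, -0.9]
opening: 0.336
gripper_force: 59.6
```

Call:
{"fn": "send_rows", "kwargs": {
  "targets": [0,0,-8,0,0,0,-8,0,0,0,0,0,0,0,0,0]
}}

```text
clock: 15.78
tool_pos: [0.6189, -0.1115, 0.0546]
eef_rot: [-3.141, 0.001, 0.003]
force: [-0.0, 0.1, 0.7]
opening: 0.337
gripper_force: 59.6
```

Call:
{"fn": "send_rows", "kwargs": {
  "targets": [0,0,-7,0,0,0,-7,0,0,0,0,0,0,0,0,0]
}}

```text
clock: 16.12
tool_pos: [0.6192, -0.1116, 0.0409]
eef_rot: [-3.141, 0.001, 0.001]
force: [1.1, 0.5, -1.3]
opening: 0.335
gripper_force: 59.6
```

Call:
{"fn": "send_rows", "kwargs": {
  "targets": [0,0,-2,0,0,0,-2,0,0,0,0,0,0,0,0,0]
}}

```text
clock: 16.45
tool_pos: [0.6196, -0.1117, 0.0376]
eef_rot: [3.142, -0.001, 0.0]
force: [-0.3, 0.3, -0.4]
opening: 0.338
gripper_force: 59.6
```

Call:
{"fn": "send_rows", "kwargs": {
  "targets": [0,0,-2,0,0,0,0,0,0,0,0,0]
}}

```text
clock: 16.7
tool_pos: [0.6195, -0.1117, 0.0355]
eef_rot: [-3.142, 0.001, 0.0]
force: [0.1, 0.5, -0.8]
opening: 0.338
gripper_force: 59.6
```

Call:
{"fn": "send_rows", "kwargs": {
  "targets": [0,0,-1.5,0,0,0,0,0,0,0,0,0]
}}

```text
clock: 16.95
tool_pos: [0.62, -0.1118, 0.0351]
eef_rot: [3.141, -0.001, 0.001]
force: [-2.1, 1.1, 5.8]
opening: 0.34
gripper_force: 60.1
```

Call:
{"fn": "send_rows", "kwargs": {
  "targets": [0,0,0,0,0,0,0,0,0,0,0,0],
  "jaw": 52
}}

```text
clock: 17.2
tool_pos: [0.6195, -0.1117, 0.0339]
eef_rot: [-3.142, 0.001, 0.0]
force: [0.6, 0.0, 0.3]
opening: 0.608
gripper_force: 0.0
```

Call:
{"fn": "send_rows", "kwargs": {
  "targets": [0,0,5,0,0,0,15,0,0,0,30,0,0,0,25,0,0,0,0,0]
}}

```text
clock: 17.62
tool_pos: [0.6235, -0.1129, 0.116]
eef_rot: [3.139, -0.001, 0.015]
force: [1.3, -0.4, 1.4]
opening: 0.611
gripper_force: 0.0
```

Call:
{"fn": "send_rows", "kwargs": {
  "targets": [-29,24,0,0,-29,24,0,0,-29,25,0,0,-29,25,-10,0,-29,25,-20,0],
  "jaw": 85.4
}}

```text
clock: 18.03
tool_pos: [0.4763, 0.011, 0.0817]
eef_rot: [3.141, -0.002, 0.008]
force: [0.7, 0.3, -0.6]
opening: 1.007
gripper_force: 0.0
```

Call:
{"fn": "send_rows", "kwargs": {
  "targets": [-29,24,-20,0,0,0,-20,0,0,0,-20,0,0,0,0,0,0,0,0,0]
}}

```text
clock: 18.45
tool_pos: [0.4463, 0.034, 0.0198]
eef_rot: [-3.141, 0.001, 0.003]
force: [-0.7, 0.0, 0.7]
opening: 0.999
gripper_force: 0.0
```

```bash
python3 st.py
```

```text
[446.3  34.   19.8]
stack: z pct 5,50,90,98 [52.6 64.1 75.  77.3]
top-plane slopes,z [ 0.0344 -0.1731  0.0738]
circle [ 619.  -110.5   52.9]
```

Call:
{"fn": "send_rows", "kwargs": {
  "targets": [-1,0.8,-20,0,0,0,-15,0,0,0,-10,0,0,0,0,0,0,0,0,0]
}}

```text
clock: 18.92
tool_pos: [0.4468, 0.0344, -0.0242]
eef_rot: [-3.142, 0.002, -0.0]
force: [0.6, -0.2, -0.3]
opening: 1.001
gripper_force: 0.0
```

Call:
{"fn": "send_rows", "kwargs": {
  "targets": [0,0,-4,0,0,0,-4,0,0,0,0,0,0,0,0,0,0,0,0,0]
}}

```text
clock: 19.33
tool_pos: [0.4465, 0.0347, -0.0324]
eef_rot: [3.142, -0.001, 0.001]
force: [-0.4, 0.5, -0.7]
opening: 0.998
gripper_force: 0.0
```

Call:
{"fn": "send_rows", "kwargs": {
  "targets": [-1,0,-1,0,0,0,0,0]
}}

```text
clock: 19.5
tool_pos: [0.4451, 0.0347, -0.0337]
eef_rot: [-3.142, 0.001, 0.0]
force: [0.3, 0.2, 0.1]
opening: 1.004
gripper_force: 0.0
```

Call:
{"fn": "send_rows", "kwargs": {
  "targets": [0,0,0,0,0,0,0,0,0,0,0,0,0,0,0,0,0,0,0,0],
  "jaw": 48
}}

```text
clock: 19.92
tool_pos: [0.4454, 0.0346, -0.0328]
eef_rot: [3.141, -0.0, -0.0]
force: [-4.3, -0.2, 9.4]
opening: 0.626
gripper_force: 60.9
```

Call:
{"fn": "send_rows", "kwargs": {
  "targets": [0,0,20,0,0,0,40,0,0,0,40,0,0,0,40,0,0,0,0,0]
}}

```text
clock: 20.33
tool_pos: [0.4511, 0.0342, 0.1147]
eef_rot: [3.14, -0.001, 0.022]
force: [1.6, 0.1, 0.2]
opening: 0.622
gripper_force: 64.1
```

Call:
{"fn": "send_rows", "kwargs": {
  "targets": [30,-24,0,0,30,-24,0,0,30,-24,0,0,30,-24,0,0,30,-25,0,0]
}}

```text
clock: 20.75
tool_pos: [0.5962, -0.0873, 0.1055]
eef_rot: [-3.141, 0.001, 0.001]
force: [-0.0, 0.8, -1.0]
opening: 0.625
gripper_force: 64.1
```

Call:
{"fn": "send_rows", "kwargs": {
  "targets": [24,-25,0,0,0,0,0,0,0,0,0,0,0,0,0,0,0,0,0,0]
}}

```text
clock: 21.17
tool_pos: [0.6181, -0.1103, 0.1057]
eef_rot: [-3.141, -0.0, 0.002]
force: [-0.8, 1.1, -2.2]
opening: 0.627
gripper_force: 64.1
```

```bash
python3 held.py 56 32.8 14
```

```text
[ 618.1 -110.3  105.7] yaw/tilt [-3.141e+00 -0.000e+00  2.000e-03] F [-0.8  1.1 -2.2]
side 198 x [590.1 643.9 617. ] y [-137.8  -77.3] z [139.1 153.4] expect z [138.5 152.5]
top 119 x [591.2 611.3 601.2] y [-129.8  -85.1] z [141.  155.2] expect z [138.5 152.5]
```

Call:
{"fn": "send_rows", "kwargs": {
  "targets": [1.7,-1.3,-8,0,0,0,0,0,0,0,-10,0,0,0,-10,0,0,0,0,0]
}}

```text
clock: 21.68
tool_pos: [0.6188, -0.1119, 0.075]
eef_rot: [-3.14, 0.001, 0.007]
force: [-1.1, -0.0, -2.2]
opening: 0.622
gripper_force: 64.1
```

Call:
{"fn": "send_rows", "kwargs": {
  "targets": [0,0,-8,0,0,0,-8,0,0,0,0,0,0,0,0,0]
}}

```text
clock: 22.02
tool_pos: [0.6203, -0.1125, 0.0613]
eef_rot: [-3.141, 0.001, 0.003]
force: [0.5, -0.4, -1.3]
opening: 0.622
gripper_force: 64.1
```

Call:
{"fn": "send_rows", "kwargs": {
  "targets": [0,0,-7,0,0,0,-6,0,0,0,0,0,0,0,0,0]
}}

```text
clock: 22.35
tool_pos: [0.6205, -0.1125, 0.0486]
eef_rot: [-3.141, 0.001, 0.002]
force: [-0.1, 0.3, -1.7]
opening: 0.621
gripper_force: 64.1
```

Call:
{"fn": "send_rows", "kwargs": {
  "targets": [0,0,-2,0,0,0,-1.5,0,0,0,0,0,0,0,0,0]
}}

```text
clock: 22.68
tool_pos: [0.6209, -0.1126, 0.0458]
eef_rot: [3.142, -0.001, -0.0]
force: [-0.4, -0.3, -0.7]
opening: 0.621
gripper_force: 64.1
```

Call:
{"fn": "send_rows", "kwargs": {
  "targets": [0,0,-2,0,0,0,0,0,0,0,0,0]
}}

```text
clock: 22.93
tool_pos: [0.6211, -0.1126, 0.0442]
eef_rot: [3.142, -0.001, 0.0]
force: [-2.1, 1.0, 2.6]
opening: 0.621
gripper_force: 64.4
```

Call:
{"fn": "send_rows", "kwargs": {
  "targets": [0,0,0,0,0,0,0,0,0,0,0,0],
  "jaw": 76
}}

```text
clock: 23.18
tool_pos: [0.6213, -0.1128, 0.044]
eef_rot: [3.141, -0.001, 0.001]
force: [-0.5, 0.1, 0.6]
opening: 0.889
gripper_force: 0.0
```

Call:
{"fn": "send_rows", "kwargs": {
  "targets": [0,0,5,0,0,0,15,0,0,0,30,0,0,0,10,0,0,0,0,0]
}}

```text
clock: 23.6
tool_pos: [0.6241, -0.1136, 0.1082]
eef_rot: [3.139, -0.001, 0.012]
force: [1.1, -0.5, 0.6]
opening: 0.89
gripper_force: 0.0
```

Call:
{"fn": "send_rows", "kwargs": {
  "targets": [0,40,0,0,0,41,0,0,0,41,0,0,0,41,0,0,0,41,0,0]
}}

```text
clock: 24.02
tool_pos: [0.6201, 0.093, 0.1024]
eef_rot: [-3.142, 0.002, 0.002]
force: [1.1, -0.1, -0.5]
opening: 0.892
gripper_force: 0.0
```

Call:
{"fn": "send_rows", "kwargs": {
  "targets": [0,40,-5,0,0,40,-5,0,2,40,-10,0,0,0,-30,0,0,0,0,0]
}}

```text
clock: 24.43
tool_pos: [0.6181, 0.2132, 0.0469]
eef_rot: [3.14, 0.006, -0.014]
force: [-1.8, -1.1, -1.9]
opening: 0.888
gripper_force: 0.0
```

```bash
python3 st.py;python3 look.py a8 619 -111 80 40
```

```text
[618.1 213.2  46.9]
stack: z pct 5,50,90,98 [55.2 84.7 90.8 91.9]
top-plane slopes,z [-0.0042  0.0077  0.0905]
circle [ 606.7 -111.7   51. ]
top crop origin 257 141
side crop origin 203 109
[622.4 210.6  53. ] 0.8909137920188764 0.0
```

View pics/a8.png

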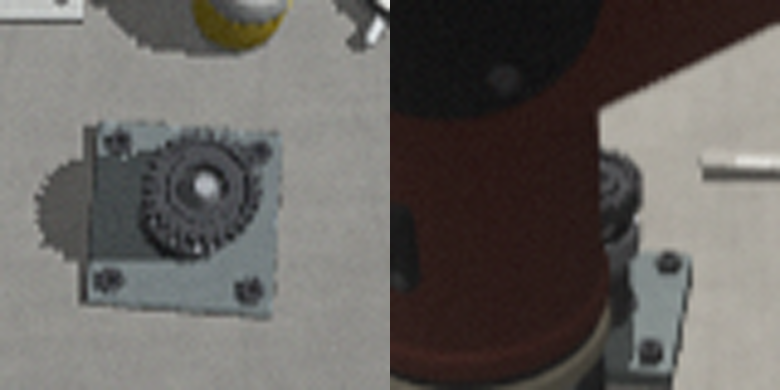

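The gear encircles the shaft with its top at about 91 mm and level (the top crop shows it centred near crop (205,185)). Next is the small bearing.

Call:
{"fn": "send_rows", "kwargs": {
  "targets": [0,0,-15,0,0,0,-10,0,0,0,0,0,0,0,0,0]
}}

```text
clock: 24.92
tool_pos: [0.6222, 0.2104, 0.0278]
eef_rot: [3.141, -0.003, -0.003]
force: [0.8, 0.3, 1.0]
opening: 0.889
gripper_force: 0.0
```

Call:
{"fn": "send_rows", "kwargs": {
  "targets": [0,0,0,0]
}}

```text
clock: 25.0
tool_pos: [0.6232, 0.2108, 0.0289]
eef_rot: [-3.142, 0.002, -0.0]
force: [-0.6, -0.2, 0.7]
opening: 0.89
gripper_force: 0.0
```

Call:
{"fn": "send_rows", "kwargs": {
  "targets": [-0.8,1.4,-20,0,0,0,-20,0,0,0,-8,0,0,0,0,0,0,0,0,0],
  "jaw": 62
}}

```text
clock: 25.42
tool_pos: [0.6221, 0.2127, -0.0191]
eef_rot: [3.142, -0.001, -0.001]
force: [-0.0, -0.4, -0.1]
opening: 0.728
gripper_force: 0.0
```

Call:
{"fn": "send_rows", "kwargs": {
  "targets": [0,0,-4,0,0,0,-3,0,0,0,0,0,0,0,0,0,0,0,0,0]
}}

```text
clock: 25.83
tool_pos: [0.6224, 0.2128, -0.0258]
eef_rot: [-3.141, 0.001, -0.001]
force: [-0.0, 0.8, -0.7]
opening: 0.723
gripper_force: 0.0
```

Call:
{"fn": "send_rows", "kwargs": {
  "targets": [0.3,0,-4,0,0,0,0,0,0,0,0,0]
}}

```text
clock: 26.08
tool_pos: [0.6221, 0.2127, -0.0306]
eef_rot: [3.141, -0.001, -0.001]
force: [0.3, -0.2, -1.3]
opening: 0.723
gripper_force: 0.0
```

Call:
{"fn": "send_rows", "kwargs": {
  "targets": [0,0,0,0,0,0,0,0,0,0,0,0,0,0,0,0],
  "jaw": 34
}}

```text
clock: 26.42
tool_pos: [0.6229, 0.2129, -0.0297]
eef_rot: [-3.141, 0.001, -0.001]
force: [0.8, -0.2, 3.3]
opening: 0.457
gripper_force: 60.6
```

Call:
{"fn": "send_rows", "kwargs": {
  "targets": [0,0,20,0,0,0,40,0,0,0,40,0,0,0,40,0,0,0,0,0]
}}

```text
clock: 26.83
tool_pos: [0.6284, 0.2142, 0.1204]
eef_rot: [-3.138, 0.001, -0.024]
force: [2.6, 0.3, 1.1]
opening: 0.454
gripper_force: 60.6
```

Call:
{"fn": "send_rows", "kwargs": {
  "targets": [-1,-40,0,0,-1,-41,0,0,-1,-41,0,0,0,-41,0,0,0,-41,0,0]
}}

```text
clock: 27.25
tool_pos: [0.6188, 0.0072, 0.1094]
eef_rot: [-3.142, -0.0, 0.0]
force: [0.6, -0.3, -0.4]
opening: 0.456
gripper_force: 60.7
```

Call:
{"fn": "send_rows", "kwargs": {
  "targets": [0,-40,0,0,0,-40,0,0,0,-39,0,0,0,0,0,0,0,0,0,0]
}}

```text
clock: 27.67
tool_pos: [0.619, -0.1127, 0.1093]
eef_rot: [-3.141, 0.008, 0.001]
force: [0.3, 0.2, -0.3]
opening: 0.453
gripper_force: 60.8
```

Call:
{"fn": "send_rows", "kwargs": {
  "targets": [0,0,0,0,0,0,0,0]
}}

```text
clock: 27.83
tool_pos: [0.6192, -0.1089, 0.1094]
eef_rot: [-3.141, -0.001, 0.001]
force: [1.0, 0.2, -0.8]
opening: 0.454
gripper_force: 60.7
```

```bash
python3 held.py 42 29.9 13
```

```text
[ 619.2 -108.9  109.4] yaw/tilt [-3.141e+00 -1.000e-03  1.000e-03] F [ 1.   0.2 -0.8]
side 111 x [598.9 639.7 619.3] y [-130.5  -82.2] z [139.2 153.1] expect z [139.3 152.3]
top 54 x [599.6 611.  605.3] y [-122.1  -84.6] z [141.3 154.6] expect z [139.3 152.3]
```

Call:
{"fn": "send_rows", "kwargs": {
  "targets": [0,-2.6,-10,0,0,0,-10,0,0,0,0,0,0,0,0,0,0,0,0,0]
}}

```text
clock: 28.35
tool_pos: [0.6192, -0.1126, 0.0893]
eef_rot: [-3.141, 0.0, 0.001]
force: [-0.7, 0.2, -0.9]
opening: 0.451
gripper_force: 60.7
```

Call:
{"fn": "send_rows", "kwargs": {
  "targets": [0,0,-5,0,0,0,-5,0,0,0,0,0,0,0,0,0]
}}

```text
clock: 28.68
tool_pos: [0.619, -0.1127, 0.0792]
eef_rot: [-3.141, 0.001, 0.002]
force: [-0.1, 0.5, -0.9]
opening: 0.455
gripper_force: 60.8
```

Call:
{"fn": "send_rows", "kwargs": {
  "targets": [0.3,0.9,-4,0,0,0,-4,0,0,0,0,0,0,0,0,0]
}}

```text
clock: 29.02
tool_pos: [0.6194, -0.1118, 0.0713]
eef_rot: [-3.141, 0.001, 0.001]
force: [-0.2, -0.6, -1.1]
opening: 0.451
gripper_force: 60.8
```

Call:
{"fn": "send_rows", "kwargs": {
  "targets": [0,0,-3,0,0,0,-2,0,0,0,0,0,0,0,0,0]
}}

```text
clock: 29.35
tool_pos: [0.6196, -0.1119, 0.0666]
eef_rot: [-3.141, 0.001, 0.001]
force: [0.3, 0.0, -1.7]
opening: 0.455
gripper_force: 60.8
```

Call:
{"fn": "send_rows", "kwargs": {
  "targets": [0,0,-2,0,0,0,0,0,0,0,0,0]
}}

```text
clock: 29.6
tool_pos: [0.6197, -0.1119, 0.0647]
eef_rot: [-3.142, 0.001, 0.0]
force: [-0.0, -0.6, -0.4]
opening: 0.455
gripper_force: 60.8
```

Call:
{"fn": "send_rows", "kwargs": {
  "targets": [0,0,-1.5,0,0,0,-1,0,0,0,0,0,0,0,0,0]
}}

```text
clock: 29.93
tool_pos: [0.6196, -0.1119, 0.0622]
eef_rot: [-3.142, 0.001, 0.0]
force: [0.1, 0.3, 0.2]
opening: 0.456
gripper_force: 60.8
```

Call:
{"fn": "send_rows", "kwargs": {
  "targets": [0,0,-1.5,0,0,0,0,0,0,0,0,0]
}}

```text
clock: 30.18
tool_pos: [0.6201, -0.112, 0.0612]
eef_rot: [3.141, -0.001, 0.001]
force: [0.6, 0.8, 1.2]
opening: 0.453
gripper_force: 61.0
```

Call:
{"fn": "send_rows", "kwargs": {
  "targets": [0,0,-1,0,0,0,0,0,0,0,0,0]
}}

```text
clock: 30.43
tool_pos: [0.6203, -0.112, 0.0611]
eef_rot: [3.141, -0.001, 0.002]
force: [-2.6, 0.6, 6.7]
opening: 0.454
gripper_force: 61.6
```

Call:
{"fn": "send_rows", "kwargs": {
  "targets": [0,0,0,0,0,0,0,0,0,0,0,0],
  "jaw": 62
}}

```text
clock: 30.68
tool_pos: [0.6196, -0.1119, 0.0595]
eef_rot: [-3.142, 0.001, 0.001]
force: [-0.2, -0.1, -0.3]
opening: 0.73
gripper_force: 0.0
```

Call:
{"fn": "send_rows", "kwargs": {
  "targets": [0,0,5,0,0,0,15,0,0,0,25,0,0,0,0,0]
}}

```text
clock: 31.02
tool_pos: [0.6228, -0.1129, 0.11]
eef_rot: [3.139, -0.001, 0.011]
force: [1.1, 0.1, 0.9]
opening: 0.726
gripper_force: 0.0
```

Call:
{"fn": "send_rows", "kwargs": {
  "targets": [-17,33,0,0,-17,33,0,0,-17,33,0,0,-17,33,0,0,-17,33,0,0]
}}

```text
clock: 31.43
tool_pos: [0.5338, 0.0543, 0.1047]
eef_rot: [-3.142, 0.002, -0.0]
force: [0.4, 0.9, -0.2]
opening: 0.72
gripper_force: 0.0
```

Call:
{"fn": "send_rows", "kwargs": {
  "targets": [-17,33,0,0,-17,33,0,0,-17,33,-10,0,-17,33,-10,0,-17,31,-20,0]
}}

```text
clock: 31.85
tool_pos: [0.4508, 0.2183, 0.0667]
eef_rot: [-3.14, 0.001, -0.008]
force: [1.3, 0.7, -0.1]
opening: 0.726
gripper_force: 0.0
```

Call:
{"fn": "send_rows", "kwargs": {
  "targets": [0,0,0,0,0,0,0,0,0,0,0,0]
}}

```text
clock: 32.1
tool_pos: [0.4501, 0.2161, 0.065]
eef_rot: [3.141, 0.001, 0.001]
force: [1.2, 0.4, 0.7]
opening: 0.726
gripper_force: 0.0
```

```bash
python3 st.py; python3 look.py a9 619 -111 95 40; python3 - <<'E'
from h import *
for n in("side","top"):
    f=np.load(n+".npz");P=cloud(n,f["d"])
    q=P[(np.hypot(P[...,0]-.619,P[...,1]+.111)<.04)&(P[...,2]>.098)&(P[...,2]<.112)]
    (x,y),r=cv2.minEnclosingCircle(q[:,:2].astype(np.float32))
    print(n,len(q),np.round([x*1e3,y*1e3,2e3*r],1),"z",np.round(np.percentile(q[:,2],[10,50,95])*1e3,1))
    q=q[q[:,2]>.101];A=np.c_[q[:,:2]-[.6195,-.111],np.ones(len(q))];print(np.linalg.lstsq(A,q[:,2],rcond=None)[0].round(4))
    m=(np.hypot(P[...,0]-.450,P[...,1]-.2164)<.035)&(P[...,2]>.02)&(P[...,2]<.036)
    if m.sum()>5:(x,y),r=cv2.minEnclosingCircle(P[m][:,:2].astype(np.float32));print("cap",m.sum(),np.round([x*1e3,y*1e3,2e3*r],1))
E
```

```text
[450.1 216.1  65. ]
stack: z pct 5,50,90,98 [ 55.   87.1 103.  104.4]
top-plane slopes,z [ 0.0294 -0.0894  0.1017]
circle [ 619.6 -110.2   57.8]
top crop origin 257 140
side crop origin 203 104
[451.2 215.3  65.7] 0.7232386755198454 0.0
side 168 [ 621.5 -111.1   44.2] z [100.5 102.8 104.7]
[ 0.012  -0.0006  0.1031]
cap 204 [450.1 217.2  30.1]
top 260 [ 621.1 -112.3   42.3] z [101.2 104.1 106.6]
[ 0.0003 -0.0121  0.1043]
cap 9 [457.3 212.3  13.2]
```

View pics/a9.png

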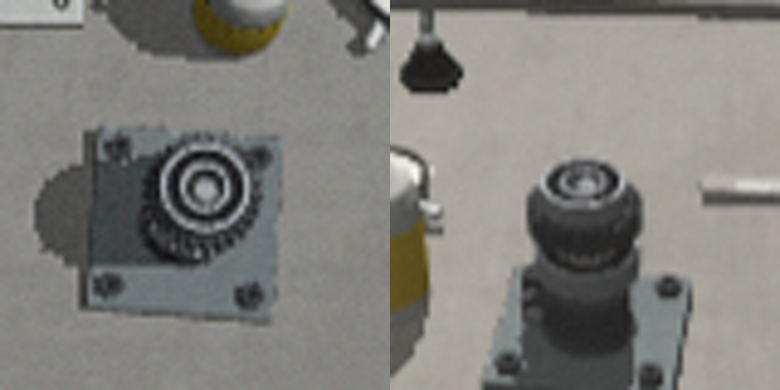

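The small bearing is home, with its top at about 104 mm, level and centred near (621,−112). Both crops show it seated on the gear. Last is the cap.

Call:
{"fn": "send_rows", "kwargs": {
  "targets": [-0.5,0.8,-20,0,0,0,-20,0,0,0,-20,0,0,0,0,0,0,0,0,0]
}}

```text
clock: 32.67
tool_pos: [0.449, 0.2158, 0.0044]
eef_rot: [3.141, -0.004, -0.003]
force: [0.5, 0.1, 1.0]
opening: 0.723
gripper_force: 0.0
```

Call:
{"fn": "send_rows", "kwargs": {
  "targets": [0,0,-6,0,0,0,-5,0,0,0,0,0,0,0,0,0],
  "jaw": 45
}}

```text
clock: 33.0
tool_pos: [0.4496, 0.2169, -0.0058]
eef_rot: [-3.141, 0.001, -0.001]
force: [0.8, 0.1, 0.5]
opening: 0.526
gripper_force: 0.0
```

Call:
{"fn": "send_rows", "kwargs": {
  "targets": [0,0,0,0,0,0,0,0]
}}

```text
clock: 33.17
tool_pos: [0.4496, 0.217, -0.0057]
eef_rot: [-3.141, 0.001, -0.001]
force: [-0.1, -0.5, 0.1]
opening: 0.524
gripper_force: 0.0
```

Call:
{"fn": "send_rows", "kwargs": {
  "targets": [0.5,0,-3,0,0,0,-3,0,0,0,0,0,0,0,0,0]
}}

```text
clock: 33.5
tool_pos: [0.4493, 0.2168, -0.0126]
eef_rot: [3.141, -0.001, -0.001]
force: [0.9, 0.2, 0.8]
opening: 0.521
gripper_force: 0.0
```

Call:
{"fn": "send_rows", "kwargs": {
  "targets": [0,0,0,0,0,0,0,0,0,0,0,0,0,0,0,0],
  "jaw": 20
}}

```text
clock: 33.83
tool_pos: [0.4499, 0.2169, -0.0118]
eef_rot: [-3.142, 0.001, -0.0]
force: [-1.8, -1.3, 4.7]
opening: 0.287
gripper_force: 58.8
```

Call:
{"fn": "send_rows", "kwargs": {
  "targets": [0,0,20,0,0,0,40,0,0,0,40,0,0,0,30,0,0,0,0,0]
}}

```text
clock: 34.25
tool_pos: [0.4546, 0.2184, 0.1251]
eef_rot: [-3.138, 0.001, -0.018]
force: [2.0, 0.6, 0.1]
opening: 0.289
gripper_force: 59.2
```

Call:
{"fn": "send_rows", "kwargs": {
  "targets": [17,-33,0,0,17,-33,0,0,17,-33,0,0,17,-33,0,0,17,-33,0,0]
}}

```text
clock: 34.67
tool_pos: [0.5348, 0.0503, 0.117]
eef_rot: [-3.141, 0.0, 0.001]
force: [0.3, 0.9, -0.6]
opening: 0.288
gripper_force: 59.3
```

Call:
{"fn": "send_rows", "kwargs": {
  "targets": [17,-33,0,0,17,-33,0,0,17,-33,0,0,17,-33,0,0,17,-32,0,0]
}}

```text
clock: 35.08
tool_pos: [0.6198, -0.114, 0.1165]
eef_rot: [-3.141, 0.002, 0.002]
force: [1.3, 0.2, -0.5]
opening: 0.289
gripper_force: 59.3
```

Call:
{"fn": "send_rows", "kwargs": {
  "targets": [0,0,0,0,0,0,0,0,0,0,0,0]
}}

```text
clock: 35.33
tool_pos: [0.6188, -0.1118, 0.1164]
eef_rot: [-3.14, 0.002, 0.003]
force: [0.0, 0.6, -2.1]
opening: 0.286
gripper_force: 59.4
```

```bash
python3 held.py 68 11.8 5;  python3 look.py a10 619 -111 115 45
```

```text
[ 618.8 -111.8  116.4] yaw/tilt [-3.14e+00  2.00e-03  3.00e-03] F [ 0.   0.6 -2.1]
side 167 x [585.4 651.5 618.4] y [-133.8  -76.3] z [127.6 135.5] expect z [128.2 133.2]
top 121 x [585.6 617.9 601.7] y [-142.7  -77.7] z [131.1 136.1] expect z [128.2 133.2]
top crop origin 253 133
side crop origin 198 92
[ 619.3 -110.8  117.6] 0.28696916268489253 59.353859424591064
```

View pics/a10.png

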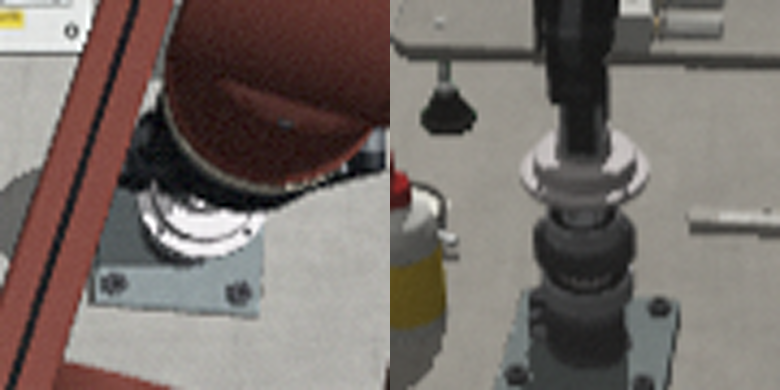

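The cap is held level above the stack (side crop: flange spans columns 520–650, stack centre near 585). I shift it about +2 mm in x and −1 mm in y, then lower.

Call:
{"fn": "send_rows", "kwargs": {
  "targets": [1.8,-0.8,-8,0,0,0,-6,0,0,0,0,0,0,0,0,0,0,0,0,0]
}}

```text
clock: 35.95
tool_pos: [0.6214, -0.1127, 0.1035]
eef_rot: [-3.141, 0.001, 0.001]
force: [1.3, 0.9, -1.5]
opening: 0.289
gripper_force: 59.4
```

Call:
{"fn": "send_rows", "kwargs": {
  "targets": [0,0,-5,0,0,0,-4,0,0,0,0,0,0,0,0,0]
}}

```text
clock: 36.28
tool_pos: [0.6212, -0.1128, 0.0942]
eef_rot: [-3.141, 0.001, 0.002]
force: [-0.5, -0.2, -1.7]
opening: 0.289
gripper_force: 59.4
```

Call:
{"fn": "send_rows", "kwargs": {
  "targets": [0,0.6,-3,0,0,0,-2,0,0,0,0,0,0,0,0,0]
}}

```text
clock: 36.62
tool_pos: [0.6214, -0.1123, 0.0896]
eef_rot: [-3.141, 0.001, 0.001]
force: [-0.1, 0.2, -1.6]
opening: 0.288
gripper_force: 59.4
```

Call:
{"fn": "send_rows", "kwargs": {
  "targets": [0,0,-2,0,0,0,-1,0,0,0,0,0,0,0,0,0]
}}

```text
clock: 36.95
tool_pos: [0.6215, -0.1123, 0.0867]
eef_rot: [-3.142, 0.001, 0.0]
force: [-0.6, 1.0, -2.2]
opening: 0.29
gripper_force: 59.4
```

Call:
{"fn": "send_rows", "kwargs": {
  "targets": [0,0,-1,0,0,0,-1,0,0,0,0,0,0,0,0,0]
}}

```text
clock: 37.28
tool_pos: [0.6215, -0.1123, 0.0847]
eef_rot: [-3.142, 0.001, 0.0]
force: [-0.0, -0.9, -1.5]
opening: 0.288
gripper_force: 59.4
```

Call:
{"fn": "send_rows", "kwargs": {
  "targets": [0,0,-1.5,0,0,0,-1,0,0,0,0,0,0,0,0,0]
}}

```text
clock: 37.62
tool_pos: [0.6215, -0.1123, 0.0823]
eef_rot: [-3.142, 0.001, 0.0]
force: [1.4, 1.1, -1.2]
opening: 0.29
gripper_force: 59.5
```

Call:
{"fn": "send_rows", "kwargs": {
  "targets": [0,0,-1,0,0,0,0,0,0,0,0,0]
}}

```text
clock: 37.87
tool_pos: [0.6219, -0.1124, 0.082]
eef_rot: [3.141, -0.001, 0.001]
force: [-2.2, 0.4, 4.1]
opening: 0.291
gripper_force: 59.9
```

Contact is at the expected height of 82.2 mm. I release, rise and retreat for a final check.

Call:
{"fn": "send_rows", "kwargs": {
  "targets": [0,0,0,0,0,0,0,0,0,0,0,0],
  "jaw": 46
}}

```text
clock: 38.12
tool_pos: [0.6214, -0.1123, 0.081]
eef_rot: [-3.142, 0.001, 0.0]
force: [0.0, -0.2, 0.4]
opening: 0.545
gripper_force: 0.0
```

Call:
{"fn": "send_rows", "kwargs": {
  "targets": [0,0,5,0,0,0,15,0,0,0,25,0,0,0,30,0,0,0,0,0]
}}

```text
clock: 38.53
tool_pos: [0.6254, -0.1135, 0.1637]
eef_rot: [3.138, -0.001, 0.016]
force: [1.2, -0.9, 1.8]
opening: 0.539
gripper_force: 0.0
```

Call:
{"fn": "send_rows", "kwargs": {
  "targets": [-35,0,0,0,-35,0,0,0,-35,0,0,0,-35,0,0,0,-35,0,0,0]
}}

```text
clock: 38.95
tool_pos: [0.4451, -0.1122, 0.1562]
eef_rot: [3.141, -0.0, 0.0]
force: [-0.2, -1.2, 0.8]
opening: 0.538
gripper_force: 0.0
```

Call:
{"fn": "send_rows", "kwargs": {
  "targets": [0,0,0,0,0,0,0,0,0,0,0,0]
}}

```text
clock: 39.2
tool_pos: [0.4475, -0.1128, 0.1573]
eef_rot: [3.141, -0.001, 0.004]
force: [0.4, -0.7, 0.6]
opening: 0.54
gripper_force: 0.0
```

```bash
python3 look.py a11 619 -111 105 45; python3 - <<'E'
from h import *
for n in("side","top"):
    f=np.load(n+".npz");P=cloud(n,f["d"])
    rr=np.hypot(P[...,0]-.620,P[...,1]+.1115)
    for nm,r0,r1,lo,hi in(("flange",.028,.036,.093,.106),("body top",.016,.025,.103,.115),("boss top",0,.013,.116,.132)):
        q=P[(rr>r0)&(rr<r1)&(P[...,2]>lo)&(P[...,2]<hi)]
        A=np.c_[q[:,:2]-[.62,-.1115],np.ones(len(q))];print(n,nm,len(q),np.linalg.lstsq(A,q[:,2],rcond=None)[0].round(4),np.round(np.median(q[:,2])*1e3,1))
E
```

```text
top crop origin 253 134
side crop origin 198 95
[ 447.9 -112.7  157.1] 0.5347186297831141 0.0
side flange 123 [ 0.004  -0.0247  0.0983] 98.0
side body top 96 [ 0.0129 -0.0406  0.1088] 108.8
side boss top 62 [ 0.1059 -0.1239  0.124 ] 123.3
top flange 193 [0.0038 0.0009 0.1   ] 100.1
top body top 219 [ 0.0232 -0.0188  0.1099] 110.0
top boss top 107 [ 0.1109 -0.0667  0.1246] 124.3
```

View pics/a11.png

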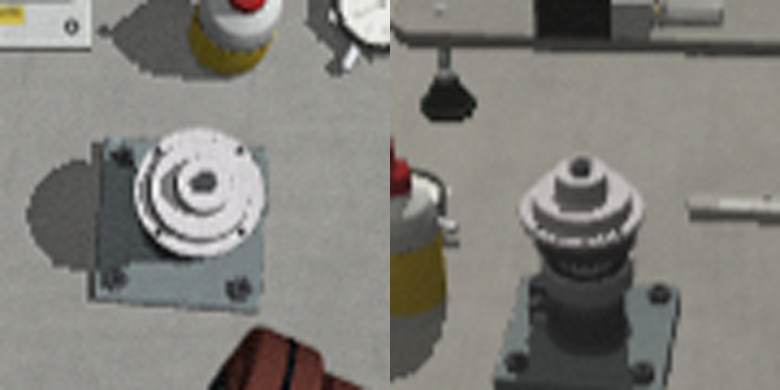

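The flange top measures 99 mm (the mean of the two views) and is level, and the bottle and caliper are undisturbed. The cap is home, so I hand in.

```bash
python3 -c "
from workcell import arm
print(arm.job_done())"
```

```text
the job is handed in; nothing more can be done
None
```

The stack is assembled on the shaft in the order you asked, and I handed the job in at about 39 s. Every piece came to rest level, at its expected height to within about 1 mm. I touched no bystander; the final check showed the bottle and caliper in place, but I did not re-check the tape measure.

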